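Make up a slide tray for the courier

TASK

Lay every white slide mailer and exactly two of the three yellow control mailers flat in the green tray, leaving the third control on the bench outside it; then take the sprung temperature-logger clip off its dock by squeezing its handles and clip it upright, with a good bite, over the top edge of the tray's aluminium plate, well within the plate's length. Then pick up the scanner, hold it about 10 cm off the tray's barcode label, centred and pointing squarely at it, steady for two seconds, and stand it back in the middle of its charging pad. Leave the bottle, the cardboard box and the spectacles alone.

Things in the scene. Friction and masses are not known exactly. Their poses are not given: they have to be found in the camera images.
- white1: white slide mailer with a blue label on top: a closed plastic box 80 (its x) x 28 (its y) x 22 mm (z), about 60 g, lying flat on the bench to the right of the tray. Origin: centre of its underside. 2 to 4 white mailers are there; an absent one reads None
- white2: white slide mailer with a blue label on top: a closed plastic box 80 (its x) x 28 (its y) x 22 mm (z), about 60 g, lying flat on the bench to the right of the tray. Origin: centre of its underside. 2 to 4 white mailers are there; an absent one reads None
- white3: white slide mailer with a blue label on top: a closed plastic box 80 (its x) x 28 (its y) x 22 mm (z), about 60 g, lying flat on the bench to the right of the tray. Origin: centre of its underside. 2 to 4 white mailers are there; an absent one reads None
- white4: white slide mailer with a blue label on top: a closed plastic box 80 (its x) x 28 (its y) x 22 mm (z), about 60 g, lying flat on the bench to the right of the tray. Origin: centre of its underside. 2 to 4 white mailers are there; an absent one reads None
- control1: yellow control mailer with a pale paper label: same box, 80 (its x) x 28 (its y) x 22 mm (z), about 60 g; all three are always there. Origin: centre of its underside
- control2: yellow control mailer with a pale paper label: same box, 80 (its x) x 28 (its y) x 22 mm (z), about 60 g; all three are always there. Origin: centre of its underside
- control3: yellow control mailer with a pale paper label: same box, 80 (its x) x 28 (its y) x 22 mm (z), about 60 g; all three are always there. Origin: centre of its underside
- tray: green open tray, fixed to the bench, outside 230 (x) x 210 (y) x 28 mm high, walls and floor 5 mm thick (inside 220 x 200 mm, floor at z 5 mm). Origin: centre of its underside. On its +y wall stands a bare aluminium plate, 6 mm thick (y), 90 mm long (x), top edge 65 mm above the bench; against its -x wall (robot side) a sloped barcode label on a low block
- plate_top (a point): middle of the top edge of the tray's aluminium plate, 65 mm above the bench; axes as the tray's (the plate runs along x, is 6 mm thick in y)
- label: white barcode label with black bars, 50 (x) x 80 mm (y), on the tray's robot side, sloping 0.4 rad towards the robot. Origin: centre of its face; z is the face's outward normal, y runs along the tray's y
- dock: grey base 100 (x) x 80 (y) x 12 mm, fixed, with an upright aluminium plate 6 mm thick (y) and 70 mm long (x), top edge 65 mm above the bench, on which the clip is parked. Origin: centre of its underside
- clip: orange sprung clip like a big clothes peg, 80 g, 105 mm tall, 34 mm wide (x), parked upright on the dock plate, axes about as the dock's. Origin on the hinge pin: x along the hinge, y across the jaws, z up to the handles; the frame is that of the +y half, which leans by half the jaw angle when squeezed. A white logger box on the +y jaw reaches y 27 mm, z -45 to -15 mm
- clip_mouth (a point): middle between the clip's jaw tips when shut, 45 mm below the hinge. The rubber jaw pads span 27 to 45 mm below the hinge: hinge 27 mm above an edge is full bite, as parked on the dock. Opened, it can be lowered until the hinge is about 10 mm above the edge; opening fingers drag it up by some 10 mm as they let go, so lower it that much deeper first
- clip_grip (a point): middle between the clip's handles, 38 mm above the hinge; handles reach from 16 to 60 mm above the hinge. Parked, they measure about 55 mm over their outer faces here, 64 mm at the top. Squeezed along y to about 39 mm here (spring about 12 N) their faces are parallel and the jaw tips 24 mm apart; both halves move equally
- clip_jaw (a joint): angle of the clip's -y half about the hinge against the +y half, rad: 0 = jaws shut on a 6 mm plate, about -0.12 = shut on nothing, 0.4 = squeezed open with parallel handles, 0.55 = stop; the spring closes it
- scanner: handheld barcode scanner standing nose down on its pad, about 0.2 kg: grey head 64 (x) x 50 (y) x 40 mm high below, blue grip 38 (x) x 30 (y) mm from 40 to 125 mm height above it. Origin: centre of the underside of the head, which is the red scan window; it looks along -z, z runs up the grip
- pad: black charging pad with a small green mark, 110 (x) x 100 (y) x 12 mm, fixed; the scanner stands on it. Origin: centre of its underside; the pad and the dock may change places
- reagent: amber reagent bottle, 56 mm wide, 120 mm tall: leave alone. Origin: centre of its underside
- coverslips: cardboard box 60 x 110 x 45 mm beyond the tray: leave alone. Origin: centre of its underside
- spectacles: blue spectacles, 125 mm wide, 145 mm deep, 36 mm high: leave alone. Origin: on the bench below the bridge

How it is judged:
On the way, in this order (a step that is already met when the one before it is completed fails the run):
1. all white mailers and exactly two controls lie in the tray (x of white1 in the frame of tray between -0.11 and 0.11 m and y of white1 in the frame of tray between -0.1 and 0.1 m and z of white1 in the frame of tray between 0 and 0.055 m and angle between the z axis of each of white1, white2, white3, white4 and the z axis of tray, either way round below 0.2 rad and linear speed of each of white1, white2, white3, white4 below 0.03 m/s and x of white2 in the frame of tray between -0.11 and 0.11 m and y of white2 in the frame of tray between -0.1 and 0.1 m and z of white2 in the frame of tray between 0 and 0.055 m and x of white3 in the frame of tray between -0.11 and 0.11 m and y of white3 in the frame of tray between -0.1 and 0.1 m and z of white3 in the frame of tray between 0 and 0.055 m and x of white4 in the frame of tray between -0.11 and 0.11 m and y of white4 in the frame of tray between -0.1 and 0.1 m and z of white4 in the frame of tray between 0 and 0.055 m and (((x of control2 in the frame of tray between -0.11 and 0.11 m and y of control2 in the frame of tray between -0.1 and 0.1 m and z of control2 in the frame of tray between 0 and 0.055 m and angle between the z axis of control2 and the z axis of tray, either way round below 0.2 rad and linear speed of control2 below 0.03 m/s) and (x of control3 in the frame of tray between -0.11 and 0.11 m and y of control3 in the frame of tray between -0.1 and 0.1 m and z of control3 in the frame of tray between 0 and 0.055 m and angle between the z axis of control3 and the z axis of tray, either way round below 0.2 rad and linear speed of control3 below 0.03 m/s) and (x of control1 in the frame of tray below -0.13 m or x of control1 in the frame of tray above 0.13 m or y of control1 in the frame of tray below -0.125 m or y of control1 in the frame of tray above 0.125 m)) or ((x of control1 in the frame of tray between -0.11 and 0.11 m and y of control1 in the frame of tray between -0.1 and 0.1 m and z of control1 in the frame of tray between 0 and 0.055 m and angle between the z axis of control1 and the z axis of tray, either way round below 0.2 rad and linear speed of control1 below 0.03 m/s) and (x of control3 in the frame of tray between -0.11 and 0.11 m and y of control3 in the frame of tray between -0.1 and 0.1 m and z of control3 in the frame of tray between 0 and 0.055 m and angle between the z axis of control3 and the z axis of tray, either way round below 0.2 rad and linear speed of control3 below 0.03 m/s) and (x of control2 in the frame of tray below -0.13 m or x of control2 in the frame of tray above 0.13 m or y of control2 in the frame of tray below -0.125 m or y of control2 in the frame of tray above 0.125 m)) or ((x of control1 in the frame of tray between -0.11 and 0.11 m and y of control1 in the frame of tray between -0.1 and 0.1 m and z of control1 in the frame of tray between 0 and 0.055 m and angle between the z axis of control1 and the z axis of tray, either way round below 0.2 rad and linear speed of control1 below 0.03 m/s) and (x of control2 in the frame of tray between -0.11 and 0.11 m and y of control2 in the frame of tray between -0.1 and 0.1 m and z of control2 in the frame of tray between 0 and 0.055 m and angle between the z axis of control2 and the z axis of tray, either way round below 0.2 rad and linear speed of control2 below 0.03 m/s) and (x of control3 in the frame of tray below -0.13 m or x of control3 in the frame of tray above 0.13 m or y of control3 in the frame of tray below -0.125 m or y of control3 in the frame of tray above 0.125 m)))), for 0.3 s.
2. the clip grips the tray's plate, let go (x of clip in the frame of tray between -0.045 and 0.045 m and y of clip in the frame of plate_top between -0.015 and 0.015 m and z of clip in the frame of plate_top between 0.003 and 0.038 m and angle between clip's own z axis and vertical below 0.3 rad and angle between the y axis of clip and the y axis of tray, either way round below 0.3 rad and value of joint clip_jaw between -0.06 and 0.08 rad and contact force between the fingers and clip below 0.2 N and linear speed of clip below 0.03 m/s), for 0.3 s.
3. the held scanner's window is 60 to 140 mm off the label, within 30 mm of its axis and 0.25 rad of square, still for 1 s (x of scanner in the frame of label between -0.03 and 0.03 m and y of scanner in the frame of label between -0.03 and 0.03 m and z of scanner in the frame of label between 0.06 and 0.14 m and angle between the z axis of scanner and the z axis of label, either way round below 0.25 rad and linear speed of scanner below 0.03 m/s and contact force between the fingers and scanner above 1 N), for 1 s.
At the end, for the whole second after the job is handed in: All whites and exactly two controls flat (0.2 rad) in the tray, third outside; clip released on the plate, hinge 3-38 mm above its edge, within 45 mm of its middle, upright and square (0.3 rad), jaw -0.06 to 0.08; scanner upright on its pad, within 30 mm of the middle (all of step 1 and all of step 2 and x of scanner in the frame of pad between -0.03 and 0.03 m and y of scanner in the frame of pad between -0.03 and 0.03 m and z of scanner in the frame of pad between 0.005 and 0.02 m and angle between scanner's own z axis and vertical below 0.1 rad and linear speed of scanner below 0.03 m/s); the robot touches nothing.
It fails at once if the reagent is pushed more than 40 mm or tipped (distance of reagent from where it was at the start of the episode above 0.04 m or angle between reagent's own z axis and vertical above 0.5 rad).
It fails at once if the coverslips is pushed more than 40 mm or tipped (distance of coverslips from where it was at the start of the episode above 0.04 m or angle between coverslips's own z axis and vertical above 0.5 rad).
It fails at once if the spectacles is pushed more than 40 mm or tipped (distance of spectacles from where it was at the start of the episode above 0.04 m or angle between spectacles's own z axis and vertical above 0.5 rad).
Of white1, white2, white3, white4 only 2 to 4 are there at a start; the rules pass over those that are not, and their reading is None.
At some moment in a run one of white1, white2, white3, white4, control1, control2, control3 may be knocked a few centimetres aside while the robot is not near it.
It also fails if it takes over 210 s, if anything falls off the work surface, if the arm or the gripper's body presses on something with over 40 N, if the wrist force passes 120 N, or if a joint passes its speed limit or range.

ROBOT

A 6-joint arm with a two-finger parallel gripper is mounted at the origin on the work surface. World frame = base frame: x ahead of the robot, y to its left, z up, the work surface at z = 0. Lengths are in m, angles in rad, forces in N, time in s.
With the tool pointing down it reaches from about 0.35 to 0.775 m from the base axis. Payload 5.5 kg.
Tool frame: the origin (TCP) lies midway between the tips of the shut fingers; the grasp point (between the pads) lies 19 mm behind it; z points along the fingers, y is the line along which they close (so a half turn about z gives the same grasp; the last joint's range is limited). The gripper opens to 85 mm and grips with 20 to 120 N. Pads are 22 mm wide; open, the fingers measure 114 mm over their backs; the gripper's body (76 mm by 85 mm) begins 54 mm behind the grasp point. The pads swing forward as they close: fully open they stand 13 mm farther back than shut.
Start: joints at [0.983, 0.313, 0.046, 1.304, 0, 1.431], TCP at [0.249, 0.518, 0.231] pointing down, gripper open.
Joint ranges: [-2.76, 2.76], [-0.86, 1.69], [-1.03, 1.26], [-2.2, 2.34], [-1.47, 1.5], [-3.14, 3.14]. Speed limits (rad/s): [2.57, 2.57, 3.14, 3.14, 3.14, 3.14].

INTERFACE

Orientations are given as a unit quaternion [w, x, y, z].
In Python, from workcell import get_state, read_camera, camera_info, hand_in, recognise gives the robot as it stands.
- The arm moves only by the tool arm_command, never from a script. Its argument "moves" is one flat list of numbers, 7 for each row, row after row: the opening, from -1 (shut) to 1 (fully open), then the shift along the tool's x, y, z in mm, then the turn, a rotation vector about the tool's x, y, z in rad. A call has 1 to 8 rows; each row shifts and turns the commanded pose from where the row before left it, along the tool's axes as they then stand; what a row does not reach is not made up. A row lasts 1/8 s, in which the tool goes at most 62.5 mm and 10.7 degrees, less where a joint would pass 70% of its speed; a pose out of reach is approached as far as the arm can. A call with a gripper value outside its range is refused whole. The fingers move at their own pace and stop on an object; "newtons" is the grip in N (left out, the last holds). Time passes only in rows, so rows that do not move let the fingers close. It gives the time, the measured TCP pose, the force, the opening and the grip force at its end, in the units of the state.
- get_state(): the state, without advancing time (a new reading comes with each control period).
- read_camera(name): name is "side" or "top" or "wrist"; returns (picture, depth): 420x560x3 uint8, blue, green, red; 420x560 float32, m along the optical axis (not along the pixel's ray), 0 where there is no reading.
- camera_info(name): a dict with "fovy" (degrees; the focal length in pixels is half the picture's height over the tangent of half this angle, whatever the lens; pixels are square), "cx", "cy" (the principal point, pixels), "eye" and "orientation" of the camera in the world; the wrist camera has in their place "tool_from_camera" (4x4, takes a point from camera to tool coordinates, whose origin is the TCP and whose axes are the flange's). Camera axes: x right, y down, z forward; pixel columns grow to the right and rows downward; lengths in m; the calibration is good to about 2 mm. A picture is of the moment at which its call begins: read the wrist's pose just before it. camera_info takes no time and is no camera call.
- hand_in(): hands the job in; it is judged then, once.
Trained networks look in the newest picture that a camera, given by its name, has taken for a name from the list of things; names that differ only in an ending like _2 or _b are one class to them, and where a whole thing is asked for, a point or a joint stands for the part that bears it (a point fixed in the world has none). Each returns a list of dicts, best first, with "confidence" (0 to 1); they miss things now and then, are a little off and sometimes report something else, mostly with a low value. They report only what shows in the picture. A call takes as long as a camera call.
- recognise(camera, label): "point" ([column, row] in pixels, amid what is visible of it).
The state is a dict: "clock": time; "joint_pos": joint angles; "qvel": joint speeds; "tau": joint torques, N m; "tcp_pos": TCP position; "orientation": TCP orientation; "wrist_force": force on the tool from outside, world axes, zero at the start; "ft_torque": the same for the moment, N m; "finger_gap": finger opening in m; "grip_force": force on a finger pad.
Only numpy, scipy, OpenCV 4.12 (cv2) and the standard library are available. Lean on these libraries where they do the work, as an engineer would, in place of code of your own. Each camera call takes 0.05 s, during which the arm holds its last target. There are 200 camera calls.

## Working session

There is one attempt and no reset: what is moved stays moved. The work goes in short steps, Python scripts to look and compute and a tool call to move; the robot and the scene stay as the last step left them, time stands still between calls to the robot, and variables do not carry over. Pictures are saved under pics/ and viewed, at most 14 in all, crops included, and the job is handed in when it is done.

Besides the shell and the picture viewer there is one more tool, called as name(argument=value, ...), one argument or row to a line, values as JSON. arm_command: Moves the arm, as the interface text tells. Its arguments: {"type":"object","properties":{"moves":{"type":"array"},"newtons":{"type":"number"}},"required":["moves"]}

```bash
mkdir -p pics; ls; cat > h.py <<'E'
import numpy as np, cv2
from scipy.spatial.transform import Rotation as R
from workcell import get_state, read_camera, camera_info, hand_in, recognise
def q2R(q): return R.from_quat([q[1],q[2],q[3],q[0]]).as_matrix()
def cam(name):
    s=get_state(); im,d=read_camera(name); ci=camera_info(name)
    f=im.shape[0]/2/np.tan(np.radians(ci["fovy"])/2)
    if name=="wrist":
        T=np.eye(4);T[:3,:3]=q2R(s["orientation"]);T[:3,3]=s["tcp_pos"];T=T@np.array(ci["tool_from_camera"])
    else:
        T=np.eye(4);o=np.array(ci["orientation"]);T[:3,:3]=q2R(o) if o.size==4 else o;T[:3,3]=ci["eye"]
    v,u=np.mgrid[:im.shape[0],:im.shape[1]]
    P=np.stack([(u-ci["cx"])/f*d,(v-ci["cy"])/f*d,d],-1)@T[:3,:3].T+T[:3,3]
    P[d==0]=np.nan
    return im,d,P
E
python3 - <<'E'
from h import *
for n in("top","side"):
    im,d,P=cam(n); cv2.imwrite(f"pics/{n}0.png",im); np.savez(f"{n}0.npz",im=im,P=P); print(n,camera_info(n))
    for l in ["white1","control1","tray","clip","dock","pad","scanner","label","reagent","coverslips","spectacles"]:
        for r in recognise(n,l):
            c,w=r["point"]; p=P[int(round(w)),int(round(c))]
            print(l,round(r["confidence"],2),np.round([c,w]),np.round(p,3))
print(get_state())
E
```

```text
pics
top {'fovy': 43.87698470345066, 'cx': 279.0868565689975, 'cy': 211.2366440281505, 'eye': array([0.46410005, 0.05279316, 1.47523623]), 'orientation': array([-0.03862817,  0.71155777, -0.70109568,  0.02565647])}
white1 0.72 [432. 296.] [ 0.369 -0.344  0.019]
white1 0.55 [388. 295.] [ 0.37  -0.222  0.024]
control1 0.65 [386. 225.] [ 0.562 -0.218  0.018]
control1 0.65 [436. 262.] [ 0.462 -0.355  0.021]
control1 0.53 [392. 258.] [ 0.471 -0.234  0.022]
tray 0.75 [312. 222.] [ 0.568 -0.012  0.012]
clip 0.77 [192. 199.] [0.618 0.311 0.105]
clip 0.48 [201. 281.] [0.399 0.296 0.009]
clip 0.25 [392. 261.] [ 0.463 -0.234  0.023]
dock 0.59 [206. 210.] [0.598 0.287 0.014]
dock 0.35 [129. 251.] [0.478 0.471 0.11 ]
pad 0.65 [197. 279.] [0.404 0.306 0.019]
pad 0.57 [189. 201.] [0.612 0.317 0.111]
scanner 0.7 [188. 269.] [0.434 0.309 0.138]
label 0.66 [312. 270.] [ 0.435 -0.013  0.029]
reagent 0.74 [130. 251.] [0.478 0.472 0.1  ]
coverslips 0.56 [324. 131.] [ 0.821 -0.042  0.045]
coverslips 0.39 [393. 263.] [ 0.457 -0.236  0.024]
spectacles 0.89 [442. 178.] [ 0.7   -0.38   0.001]
side {'fovy': 43
[... 1214 characters left out ...]
.01 ]
{'clock': 1.2, 'joint_pos': array([ 9.83409591e-01,  3.13228809e-01,  4.60968013e-02,  1.30359651e+00,
       -1.18075746e-05,  1.43122352e+00]), 'qvel': array([-0.0005286 ,  0.00154378, -0.00133725, -0.00012938,  0.00171802,
       -0.00079317]), 'tau': array([ 1.19223536e-03, -4.80473542e+01,  2.98815286e+01,  3.56221281e-04,
       -7.98105339e-05, -6.14240733e-06]), 'tcp_pos': array([0.24899301, 0.5183374 , 0.23130547]), 'orientation': array([1.75725712e-05, 2.22040743e-01, 9.75037388e-01, 2.95916551e-05]), 'wrist_force': array([-0.22521583, -0.27609154, -0.74181184]), 'ft_torque': array([ 0.00773836, -0.00977567,  0.01004571]), 'grip_force': 0.0, 'finger_gap': 0.08526655337857444}
```

View pics/top0.png

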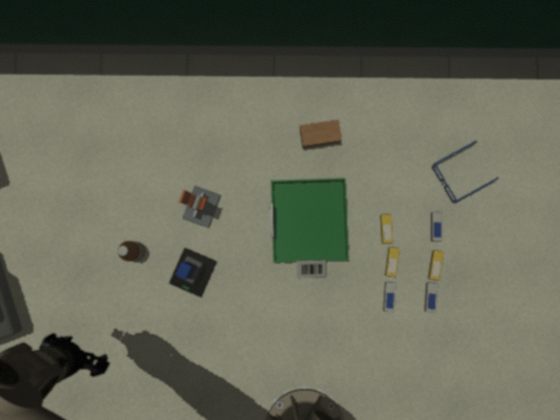

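View pics/side0.png

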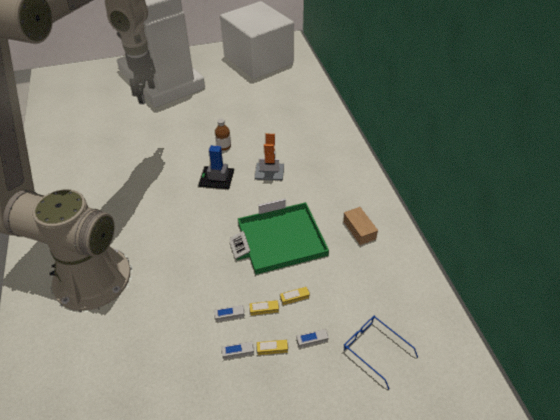

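The overhead view shows three whites at (437,226), (390,296) and (432,296), and three controls at (387,228), (392,262) and (436,264). The tray is around (312,222), the clip and dock at (197,205), and the scanner and pad at (192,272). The side view agrees. Next I'll measure the poses.

```bash
cat >> h.py <<'E'
def rect(xy):
    (c,(w,h),a)=cv2.minAreaRect((np.asarray(xy)*1000).astype(np.float32)) ; a=np.radians(a)
    if h>w: w,h,a=h,w,a+np.pi/2
    a=(a+np.pi/2)%np.pi-np.pi/2
    return np.array(c)/1000,w,h,a
def mailers(im,P,box=(0.25,0.8,-0.5,0.12),zr=(0.014,0.034)):
    hsv=cv2.cvtColor(im,cv2.COLOR_BGR2HSV); x,y,z=P[...,0],P[...,1],P[...,2]
    m=(x>box[0])&(x<box[1])&(y>box[2])&(y<box[3])&(z>zr[0])&(z<zr[1])
    g=(hsv[...,0]>45)&(hsv[...,0]<85)&(hsv[...,1]>80)
    n,L,st,_=cv2.connectedComponentsWithStats((m&~g).astype(np.uint8))
    out=[]
    for i in range(1,n):
        if st[i,4]<60: continue
        k=L==i; c,w,h,a=rect(P[k][:,:2]); H=hsv[k]
        yel=np.mean((H[:,0]>15)&(H[:,0]<35)&(H[:,1]>120)); blu=np.mean((H[:,0]>95)&(H[:,0]<130)&(H[:,1]>120))
        out.append((c,w,h,a,yel,blu,np.nanmedian(P[k][:,2])))
        print(np.round(c,3),"%.0fx%.0f a=%.2f yel=%.2f blu=%.2f z=%.3f"%out[-1][1:],st[i,4])
    return out
E
python3 - <<'E'
from h import *
for n in("top","side"):
    D=np.load(n+"0.npz"); im,P=D["im"],D["P"]; x,y,z=P[...,0],P[...,1],P[...,2]
    print(n); mailers(im,P)
    hsv=cv2.cvtColor(im,cv2.COLOR_BGR2HSV)
    def rep(nm,m):
        print(nm,m.sum(),*(lambda r:(np.round(r[0],3),np.round(r[1:],2)))(rect(P[m][:,:2])) if m.sum()>5 else "", np.round(np.nanmedian(P[m],0),3))
    tr=(abs(x-.565)<.16)&(abs(y)<.16)
    g=(hsv[...,0]>45)&(hsv[...,0]<85)&(hsv[...,1]>80)
    rep("traygreen",tr&g&(z>-.01))
    rep("trayrim",tr&g&(z>.02)&(z<.034))
    rep("plate",tr&(z>.05)&(z<.08)&(y>.05))
    dk=(abs(x-.6)<.1)&(abs(y-.29)<.09)
    o=((hsv[...,0]<12)|(hsv[...,0]>172))&(hsv[...,1]>120)
    rep("dockbase",dk&(z>.006)&(z<.02)&~o)
    rep("clipor",dk&(z>.08)&o)
    rep("cliptop",dk&(z>.135)&o); rep("logger",dk&(z>.06)&(z<.1)&(hsv[...,1]<60)&(hsv[...,2]>130))
    pd=(abs(x-.42)<.1)&(abs(y-.30)<.09)
    rep("pad",pd&(z>.006)&(z<.02)); rep("head",pd&(z>.035)&(z<.062)); rep("grip",pd&(z>.12)&(z<.15)); rep("gripall",pd&(z>.065))
    rep("label",(abs(x-.43)<.05)&(abs(y+.01)<.08)&(z>.008)&(z<.06)&~g)
E
```

```text
top
[ 0.562 -0.36 ] 79x30 a=-0.01 yel=0.00 blu=0.19 z=0.021 306
[ 0.553 -0.22 ] 81x28 a=0.05 yel=0.41 blu=0.00 z=0.021 293
[ 0.461 -0.236] 81x30 a=-0.12 yel=0.39 blu=0.00 z=0.021 305
[ 0.454 -0.357] 81x30 a=-0.20 yel=0.42 blu=0.00 z=0.021 310
[ 0.438 -0.008] 83x47 a=-1.55 yel=0.00 blu=0.00 z=0.025 397
[ 0.365 -0.228] 80x29 a=-0.06 yel=0.00 blu=0.17 z=0.021 306
[ 0.366 -0.342] 81x30 a=-0.07 yel=0.00 blu=0.17 z=0.021 317
traygreen 5881 [ 0.573 -0.004] [2.2808e+02 2.0717e+02 5.0000e-02] [ 0.574 -0.007  0.005]
trayrim 310 [ 0.573 -0.004] [2.2808e+02 2.0717e+02 5.0000e-02] [ 0.63  -0.045  0.027]
plate 78 [0.569 0.099] [8.728e+01 5.600e+00 2.000e-02] [0.563 0.099 0.064]
dockbase 756 [0.6   0.289] [1.9653e+02 1.7746e+02 1.0000e-02] [0.6   0.289 0.011]
clipor 158 [0.612 0.3  ] [63.53 33.08  1.22] [0.614 0.312 0.116]
cliptop 70 [0.612 0.3  ] [63.53 33.08  1.22] [0.613 0.319 0.15 ]
logger 0 [nan nan nan]
pad 929 [0.42  0.303] [1.9764e+02 1.7903e+02 3.0000e-02] [0.41  0.308 0.012]
head 227 [0.431 0.32 ] [64.02 50.52 -0.41] [0.438 0.309 0.051]
grip 188 [0.431 0.32 ] [37.72 30.18 -0.43] [0.431 0.
[... 770 characters left out ...]
4.0000e-02] [ 0.593 -0.077  0.026]
plate 123 [0.572 0.098] [9.031e+01 1.423e+01 5.000e-02] [0.572 0.097 0.06 ]
dockbase 368 [0.598 0.288] [1.9445e+02 1.7299e+02 2.0000e-02] [0.605 0.286 0.011]
clipor 163 [0.615 0.298] [65.8  29.94  1.27] [0.615 0.288 0.128]
cliptop 60 [0.615 0.298] [65.79 29.93  1.27] [0.618 0.319 0.145]
logger 18 [0.609 0.295] [65.13 20.47 -0.36] [0.595 0.296 0.067]
pad 438 [0.424 0.303] [191.21 172.47   0.  ] [0.415 0.296 0.011]
head 191 [0.432 0.318] [68.11 55.8  -0.31] [0.433 0.306 0.05 ]
grip 111 [0.432 0.319] [39.59 38.42 -0.33] [0.433 0.314 0.135]
gripall 279 [0.432 0.319] [44.39 40.46 -0.27] [0.433 0.31  0.111]
label 374 [ 0.459 -0.008] [118.07 108.23   0.89] [ 0.442 -0.015  0.028]
  return np.nanmean(a, axis, out=out, keepdims=keepdims)
```

```bash
cat >> h.py <<'E'
def down(psi):
    s,c=np.sin(psi),np.cos(psi); return np.array([[-s,c,0],[c,s,0],[0,0,-1.]])
TR=np.array([.574,-.005]);TA=.045
def slot(x,y): c,s=np.cos(TA),np.sin(TA); return TR+[c*x-s*y,s*x+c*y]
class Plan:
    def __init__(s):
        t=get_state(); s.p=np.array(t["tcp_pos"]);s.R=q2R(t["orientation"]);s.o=None;s.rows=[]
    def to(s,p,Rt,o,step=45,ang=.14):
        p=np.array(p,float);p0,R0=s.p.copy(),s.R.copy();rv=R.from_matrix(R0.T@Rt).as_rotvec()
        n=max(1,int(np.ceil(np.linalg.norm(p-p0)*1000/step)),int(np.ceil(np.linalg.norm(rv)/ang)))
        for i in range(1,n+1):
            a=i/n; q=p0+a*(p-p0);Q=R0@R.from_rotvec(a*rv).as_matrix()
            d=np.round(s.R.T@(q-s.p)*1000); r=np.round(R.from_matrix(s.R.T@Q).as_rotvec(),2)
            s.rows.append([o,*d,*r]); s.p=s.p+s.R@d/1000; s.R=s.R@R.from_rotvec(r).as_matrix()
        s.o=o; return s
    def hold(s,n,o):
        s.rows+=[[o,0,0,0,0,0,0]]*n; return s
    def show(s):
        print("end",np.round(s.p,4),len(s.rows))
        for i in range(0,len(s.rows),8): print("["+",".join("%g"%(v+0) for r in s.rows[i:i+8] for v in r)+"]")
def pick(P,xy,a,z=.004,zt=.13):
    D=down(a+np.pi/2); P.to([*xy,zt],D,.25,55); P.to([*xy,z],D,.25,42).hold(1,.25).hold(4,-1); P.to([*xy,zt],D,-1,42); return P
def place(P,xy,z=.009,zt=.13,a=TA):
    D=down(a+np.pi/2); P.to([*xy,zt],D,-1,50); P.to([*xy,z],D,-1,40).hold(1,-1).hold(2,-.1); P.to([*xy,zt],D,-.1,42); return P
E
python3 - <<'E'
from h import *
print(np.round(camera_info("wrist")["tool_from_camera"],3))
P=Plan(); P.to([.45,.1,.24],down(np.pi/2),.25,55); pick(P,[.367,-.343],-.06).show()
E
```

```text
[[-0.001 -0.961 -0.276  0.07 ]
 [ 1.    -0.001 -0.     0.001]
 [-0.    -0.276  0.961 -0.143]
 [ 0.     0.     0.     1.   ]]
end [ 0.3666 -0.3428  0.1303] 30
[0.25,-40,-32,-1,0,0,-0.05,0.25,-39,-34,-1,0,0,-0.05,0.25,-37,-37,-1,0,0,-0.05,0.25,-35,-37,-1,0,0,-0.05,0.25,-33,-40,-1,0,0,-0.05,0.25,-31,-41,-1,0,0,-0.05,0.25,-29,-43,-1,0,0,-0.05,0.25,-26,-44,-1,0,0,-0.05]
[0.25,-25,-45,-1,0,0,-0.05,0.25,9,-49,12,0,0,0.01,0.25,9,-50,13,0,0,0,0.25,9,-49,12,0,0,0.01,0.25,8,-49,12,0,0,0.01,0.25,8,-50,12,0,0,0,0.25,8,-49,13,0,0,0.01,0.25,7,-50,12,0,0,0.01]
[0.25,7,-49,12,0,0,0.01,0.25,7,-50,12,0,0,0,0.25,0,0,32,0,0,0,0.25,0,0,31,0,0,0,0.25,0,0,32,0,0,0,0.25,0,0,31,0,0,0,0.25,0,0,0,0,0,0,-1,0,0,0,0,0,0]
[-1,0,0,0,0,0,0,-1,0,0,0,0,0,0,-1,0,0,0,0,0,0,-1,0,0,-42,0,0,0,-1,0,0,-42,0,0,0,-1,0,0,-42,0,0,0]
```

arm_command(
  moves=[0.25,-40,-32,-1,0,0,-0.05,0.25,-39,-34,-1,0,0,-0.05,0.25,-37,-37,-1,0,0,-0.05,0.25,-35,-37,-1,0,0,-0.05,0.25,-33,-40,-1,0,0,-0.05,0.25,-31,-41,-1,0,0,-0.05,0.25,-29,-43,-1,0,0,-0.05,0.25,-26,-44,-1,0,0,-0.05],
  newtons=40,
)

```text
clock: 2.2
tcp_pos: [0.4279, 0.1448, 0.2396]
orientation: [0.0, 0.023, 1.0, 0.0]
wrist_force: [1.3, 0.8, -0.2]
finger_gap: 0.0533
grip_force: 0.0
```

arm_command(
  moves=[0.25,-25,-45,-1,0,0,-0.05,0.25,9,-49,12,0,0,0.01,0.25,9,-50,13,0,0,0,0.25,9,-49,12,0,0,0.01,0.25,8,-49,12,0,0,0.01,0.25,8,-50,12,0,0,0,0.25,8,-49,13,0,0,0.01,0.25,7,-50,12,0,0,0.01],
)

```text
clock: 3.2
tcp_pos: [0.3854, -0.2463, 0.1541]
orientation: [0.0, 0.024, 1.0, -0.0]
wrist_force: [0.9, 0.0, 0.1]
finger_gap: 0.0535
grip_force: 0.0
```

arm_command(
  moves=[0.25,7,-49,12,0,0,0.01,0.25,7,-50,12,0,0,0,0.25,0,0,0,0,0,0,0.25,0,0,0,0,0,0],
)

```text
clock: 3.7
tcp_pos: [0.3663, -0.3424, 0.1301]
orientation: [-0.0, 0.029, 1.0, 0.001]
wrist_force: [-0.3, 0.2, -0.0]
finger_gap: 0.0534
grip_force: 0.0
```

arm_command(
  moves=[0.25,0,0,32,0,0,0,0.25,0,0,31,0,0,0,0.25,0,0,32,0,0,0,0.25,0,0,31,0,0,0,0.25,0,0,0,0,0,0,-1,0,0,0,0,0,0,-1,0,0,0,0,0,0,-1,0,0,0,0,0,0],
)

```text
clock: 4.7
tcp_pos: [0.3678, -0.3437, 0.0061]
orientation: [0.001, 0.029, 1.0, -0.001]
wrist_force: [-0.1, 1.3, 7.1]
finger_gap: 0.0268
grip_force: 41.1
```

arm_command(
  moves=[-1,0,0,0,0,0,0,-1,0,0,0,0,0,0,-1,0,0,-42,0,0,0,-1,0,0,-42,0,0,0,-1,0,0,-42,0,0,0,-1,0,0,0,0,0,0],
)

```text
clock: 5.45
tcp_pos: [0.3684, -0.3452, 0.1344]
orientation: [0.003, 0.029, 1.0, -0.003]
wrist_force: [0.1, -0.3, -1.4]
finger_gap: 0.0268
grip_force: 40.2
```

```bash
python3 - <<'E'
from h import *
s=get_state();print(s["finger_gap"],s["grip_force"],s["tcp_pos"])
im,d,_=cam("wrist");cv2.imwrite("pics/w1.png",im)
P=Plan(); place(P,slot(.052,.05)); pick(P,[.3665,-.2285],-.055); place(P,slot(.052,-.004)); P.show()
E
```

```text
0.026817990164059155 40.23266673088074 [ 0.36841903 -0.3451511   0.13444057]
end [ 0.6263 -0.0062  0.1298] 56
[-1,-23,41,0,0,0,-0.01,-1,-24,40,0,0,0,-0.01,-1,-24,40,0,0,0,-0.01,-1,-25,40,1,0,0,-0.01,-1,-25,39,0,0,0,-0.01,-1,-25,40,0,0,0,-0.01,-1,-26,39,0,0,0,-0.01,-1,-26,39,0,0,0,-0.01]
[-1,-26,38,0,0,0,-0.01,-1,-27,38,1,0,0,-0.01,-1,0,0,30,0,0,0,-1,0,0,30,0,0,0,-1,0,1,30,0,0,0,-1,0,0,31,0,0,0,-1,0,0,0,0,0,0,-0.1,0,0,0,0,0,0]
[-0.1,0,0,0,0,0,0,-0.1,0,0,-40,0,0,0,-0.1,0,0,-41,0,0,0,-0.1,0,-1,-40,0,0,0,0.25,38,-38,0,0,0,0.01,0.25,38,-38,0,0,0,0.02,0.25,38,-39,0,0,0,0.01,0.25,36,-39,0,0,0,0.02]
[0.25,36,-40,0,0,0,0.01,0.25,36,-40,0,0,0,0.01,0.25,35,-41,0,0,0,0.02,0.25,0,0,42,0,0,0,0.25,0,0,42,0,0,0,0.25,1,0,42,0,0,0,0.25,0,0,0,0,0,0,-1,0,0,0,0,0,0]
[-1,0,0,0,0,0,0,-1,0,0,0,0,0,0,-1,0,0,0,0,0,0,-1,0,0,-32,0,0,0,-1,0,0,-31,0,0,0,-1,-1,0,-32,0,0,0,-1,0,0,-31,0,0,0,-1,-35,34,0,0,0,-0.01]
[-1,-36,33,0,0,0,-0.02,-1,-36,33,0,0,0,-0.01,-1,-36,32,0,0,0,-0.02,-1,-37,32,0,0,0,-0.01,-1,-38,31,0,0,0,-0.02,-1,-38,31,0,0,0,-0.01,-1,0,0,30,0,0,0,-1,0,0,30,0,0,0]
[-1,0,0,31,0,0,0,-1,1,0,30,0,0,0,-1,0,0,0,0,0,0,-0.1,0,0,0,0,0,0,-0.1,0,0,0,0,0,0,-0.1,0,0,-40,0,0,0,-0.1,-1,0,-41,0,0,0,-0.1,0,0,-40,0,0,0]
```

View pics/w1.png

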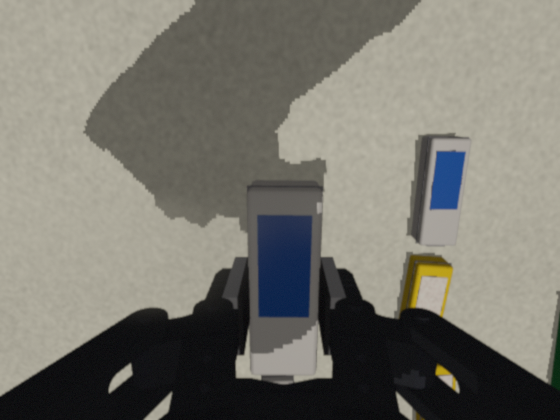

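arm_command(
  moves=[-1,-23,41,0,0,0,-0.01,-1,-24,40,0,0,0,-0.01,-1,-24,40,0,0,0,-0.01,-1,-25,40,1,0,0,-0.01,-1,-25,39,0,0,0,-0.01,-1,-25,40,0,0,0,-0.01,-1,-26,39,0,0,0,-0.01,-1,-26,39,0,0,0,-0.01],
)

```text
clock: 6.5
tcp_pos: [0.5716, -0.0278, 0.1276]
orientation: [-0.001, -0.011, 1.0, 0.0]
wrist_force: [0.5, -0.6, -0.4]
finger_gap: 0.0266
grip_force: 40.2
```

arm_command(
  moves=[-1,-26,38,0,0,0,-0.01,-1,-27,38,1,0,0,-0.01,-1,0,0,30,0,0,0,-1,0,0,30,0,0,0,-1,0,1,30,0,0,0,-1,0,0,28,0,0,0,-1,0,0,0,0,0,0,-0.1,0,0,0,0,0,0],
)

```text
clock: 7.5
tcp_pos: [0.6217, 0.0452, 0.0092]
orientation: [-0.001, -0.02, 1.0, -0.004]
wrist_force: [-1.9, -14.5, 5.1]
finger_gap: 0.0383
grip_force: 0.0
```

arm_command(
  moves=[-0.1,0,0,0,0,0,0,-0.1,0,0,-40,0,0,0,-0.1,0,0,-41,0,0,0,-0.1,0,-1,-40,0,0,0,0.25,38,-38,0,0,0,0.01,0.25,38,-38,0,0,0,0.02,0.25,38,-39,0,0,0,0.01,0.25,36,-39,0,0,0,0.02],
)

```text
clock: 8.5
tcp_pos: [0.4743, -0.11, 0.1303]
orientation: [-0.001, 0.009, 1.0, 0.0]
wrist_force: [-0.4, -0.4, 0.3]
finger_gap: 0.0534
grip_force: 0.0
```

arm_command(
  moves=[0.25,36,-40,0,0,0,0.01,0.25,36,-40,0,0,0,0.01,0.25,35,-41,0,0,0,0.02,0.25,0,0,0,0,0,0,0.25,0,0,0,0,0,0],
)

```text
clock: 9.12
tcp_pos: [0.3656, -0.2269, 0.1307]
orientation: [-0.0, 0.029, 1.0, 0.001]
wrist_force: [0.4, 0.7, 0.3]
finger_gap: 0.0536
grip_force: 0.0
```

```bash
python3 - <<'E'
from h import *
im,d,P=cam("top"); mailers(im,P)
P=Plan(); print(P.p); pick(P,[.3665,-.2285],-.055,z=.007); place(P,slot(.052,-.004),z=.012); P.show()
E
```

```text
[0.617 0.05 ] 79x28 a=0.01 yel=0.00 blu=0.22 z=0.026 288
[ 0.562 -0.36 ] 79x29 a=-0.02 yel=0.00 blu=0.19 z=0.021 310
[ 0.553 -0.22 ] 81x29 a=0.04 yel=0.40 blu=0.00 z=0.021 294
[ 0.461 -0.236] 81x29 a=-0.12 yel=0.39 blu=0.00 z=0.021 306
[ 0.454 -0.356] 81x29 a=-0.17 yel=0.44 blu=0.00 z=0.021 310
[ 0.438 -0.008] 83x47 a=-1.55 yel=0.00 blu=0.00 z=0.026 387
[ 0.387 -0.229] 37x28 a=-0.04 yel=0.00 blu=0.00 z=0.022 136
[ 0.36605438 -0.22651643  0.13083828]
end [ 0.6262 -0.0062  0.13  ] 28
[0.25,-1,-2,1,0,0,0,0.25,0,0,41,0,0,0,0.25,0,0,41,0,0,0,0.25,0,0,41,0,0,0,0.25,0,0,0,0,0,0,-1,0,0,0,0,0,0,-1,0,0,0,0,0,0,-1,0,0,0,0,0,0]
[-1,0,0,0,0,0,0,-1,0,0,-41,0,0,0,-1,0,0,-41,0,0,0,-1,0,0,-41,0,0,0,-1,-35,34,0,0,0,-0.01,-1,-36,33,0,0,0,-0.02,-1,-36,33,0,0,0,-0.01,-1,-36,32,0,0,0,-0.02]
[-1,-37,32,0,0,0,-0.01,-1,-38,31,0,0,0,-0.02,-1,-38,31,0,0,0,-0.01,-1,0,0,39,0,0,0,-1,0,0,40,0,0,0,-1,0,-1,39,0,0,0,-1,0,0,0,0,0,0,-0.1,0,0,0,0,0,0]
[-0.1,0,0,0,0,0,0,-0.1,0,0,-39,0,0,0,-0.1,0,0,-40,0,0,0,-0.1,0,1,-39,0,0,0]
```

arm_command(
  moves=[0.25,-1,-2,1,0,0,0,0.25,0,0,41,0,0,0,0.25,0,0,41,0,0,0,0.25,0,0,41,0,0,0,0.25,0,0,0,0,0,0,-1,0,0,0,0,0,0,-1,0,0,0,0,0,0,-1,0,0,0,0,0,0],
)

```text
clock: 10.18
tcp_pos: [0.3682, -0.2303, 0.0089]
orientation: [0.002, 0.029, 1.0, -0.001]
wrist_force: [0.2, 0.2, 6.8]
finger_gap: 0.0271
grip_force: 40.4
```

arm_command(
  moves=[-1,0,0,0,0,0,0,-1,0,0,-41,0,0,0,-1,0,0,-41,0,0,0,-1,0,0,-41,0,0,0,-1,0,0,0,0,0,0,-1,0,0,0,0,0,0],
)

```text
clock: 10.92
tcp_pos: [0.3666, -0.2292, 0.1302]
orientation: [0.0, 0.029, 1.0, -0.0]
wrist_force: [-0.1, 0.2, -0.7]
finger_gap: 0.027
grip_force: 39.8
```

arm_command(
  moves=[-1,-35,34,0,0,0,-0.01,-1,-36,33,0,0,0,-0.02,-1,-36,33,0,0,0,-0.01,-1,-36,32,0,0,0,-0.02,-1,-37,32,0,0,0,-0.01,-1,-38,31,0,0,0,-0.02,-1,-38,31,0,0,0,-0.01,-1,0,0,0,0,0,0],
)

```text
clock: 11.92
tcp_pos: [0.6272, -0.0046, 0.1276]
orientation: [-0.001, -0.023, 1.0, 0.0]
wrist_force: [-0.5, -0.5, -0.6]
finger_gap: 0.0271
grip_force: 39.8
```

arm_command(
  moves=[-1,0,0,39,0,0,0,-1,0,0,40,0,0,0,-1,0,0,38,0,0,0,-1,0,0,0,0,0,0,-1,0,0,0,0,0,0],
)

```text
clock: 12.55
tcp_pos: [0.6246, -0.0075, 0.0122]
orientation: [-0.001, -0.021, 1.0, 0.0]
wrist_force: [0.2, -0.6, 0.1]
finger_gap: 0.0268
grip_force: 48.4
```

arm_command(
  moves=[-0.1,0,0,0,0,0,0,-0.1,0,0,0,0,0,0,-0.1,0,0,-39,0,0,0,-0.1,0,0,-40,0,0,0,-0.1,0,1,-39,0,0,0,-0.1,0,0,0,0,0,0,-0.1,0,0,0,0,0,0],
)

```text
clock: 13.42
tcp_pos: [0.6261, -0.006, 0.1312]
orientation: [0.0, -0.021, 1.0, 0.0]
wrist_force: [0.0, 0.2, 0.2]
finger_gap: 0.0385
grip_force: 0.0
```

```bash
python3 - <<'E'
from h import *
P=Plan(); print(P.p); pick(P,[.4625,-.2365],-.13,z=.007); place(P,slot(.052,-.058),z=.012);pick(P,[.5545,-.2205],.05,z=.007); place(P,slot(-.052,-.004),z=.012); P.show()
E
```

```text
[ 0.62606733 -0.00597738  0.13123746]
end [ 0.5225 -0.0118  0.1302] 60
[0.25,29,-37,0,0,0,0.03,0.25,28,-38,0,0,0,0.03,0.25,26,-39,1,0,0,0.03,0.25,26,-40,0,0,0,0.02,0.25,24,-40,0,0,0,0.03,0.25,24,-41,0,0,0,0.03,0.25,0,0,41,0,0,0,0.25,0,0,41,0,0,0]
[0.25,0,0,41,0,0,0,0.25,0,0,0,0,0,0,-1,0,0,0,0,0,0,-1,0,0,0,0,0,0,-1,0,0,0,0,0,0,-1,0,0,0,0,0,0,-1,0,0,-41,0,0,0,-1,0,0,-41,0,0,0]
[-1,0,0,-41,0,0,0,-1,-29,39,0,0,0,-0.03,-1,-29,38,0,0,0,-0.04,-1,-32,37,0,0,0,-0.03,-1,-32,37,0,0,0,-0.04,-1,-34,34,0,0,0,-0.03,-1,0,0,39,0,0,0,-1,0,0,40,0,0,0]
[-1,0,0,39,0,0,0,-1,0,0,0,0,0,0,-0.1,0,0,0,0,0,0,-0.1,0,0,0,0,0,0,-0.1,0,0,-39,0,0,0,-0.1,0,0,-40,0,0,0,-0.1,0,0,-39,0,0,0,0.25,20,-39,0,0,0,0]
[0.25,21,-39,0,0,0,0,0.25,20,-39,0,0,0,-0.01,0.25,21,-39,0,0,0,0,0.25,0,0,41,0,0,0,0.25,0,0,41,0,0,0,0.25,0,0,41,0,0,0,0.25,0,0,0,0,0,0,-1,0,0,0,0,0,0]
[-1,0,0,0,0,0,0,-1,0,0,0,0,0,0,-1,0,0,0,0,0,0,-1,0,0,-41,0,0,0,-1,0,0,-41,0,0,0,-1,0,0,-41,0,0,0,-1,4,42,0,0,0,0,-1,4,42,0,0,0,0]
[-1,5,42,0,0,0,0,-1,4,42,0,0,0,0.01,-1,4,42,0,0,0,0,-1,0,0,39,0,0,0,-1,0,0,40,0,0,0,-1,0,0,39,0,0,0,-1,0,0,0,0,0,0,-0.1,0,0,0,0,0,0]
[-0.1,0,0,0,0,0,0,-0.1,0,0,-39,0,0,0,-0.1,0,0,-40,0,0,0,-0.1,0,0,-39,0,0,0]
```

arm_command(
  moves=[0.25,29,-37,0,0,0,0.03,0.25,28,-38,0,0,0,0.03,0.25,26,-39,1,0,0,0.03,0.25,26,-40,0,0,0,0.02,0.25,24,-40,0,0,0,0.03,0.25,24,-41,0,0,0,0.03,0.25,0,0,0,0,0,0],
)

```text
clock: 14.3
tcp_pos: [0.4597, -0.2381, 0.1288]
orientation: [-0.001, 0.066, 0.998, 0.001]
wrist_force: [0.8, -0.1, -0.1]
finger_gap: 0.0533
grip_force: 0.0
```

arm_command(
  moves=[0.25,0,0,41,0,0,0,0.25,0,0,41,0,0,0,0.25,0,0,40,0,0,0,0.25,0,0,0,0,0,0,-1,0,0,0,0,0,0,-1,0,0,0,0,0,0,-1,0,0,0,0,0,0,-1,0,0,0,0,0,0],
)

```text
clock: 15.3
tcp_pos: [0.4633, -0.2372, 0.0098]
orientation: [0.001, 0.064, 0.998, -0.001]
wrist_force: [0.7, 0.7, 7.6]
finger_gap: 0.0275
grip_force: 40.4
```

arm_command(
  moves=[-1,0,0,-41,0,0,0,-1,0,0,-41,0,0,0,-1,0,0,-40,0,0,0,-1,0,0,0,0,0,0,-1,0,0,0,0,0,0],
)

```text
clock: 15.92
tcp_pos: [0.4618, -0.2364, 0.13]
orientation: [-0.0, 0.064, 0.998, 0.0]
wrist_force: [-0.2, -0.3, -1.6]
finger_gap: 0.0266
grip_force: 39.8
```

arm_command(
  moves=[-1,-29,39,0,0,0,-0.03,-1,-29,38,0,0,0,-0.04,-1,-32,37,0,0,0,-0.03,-1,-32,37,0,0,0,-0.04,-1,-34,34,0,0,0,-0.03,-1,0,0,0,0,0,0],
)

```text
clock: 16.68
tcp_pos: [0.6298, -0.0581, 0.1277]
orientation: [-0.001, -0.023, 1.0, 0.001]
wrist_force: [-0.8, 0.3, -0.9]
finger_gap: 0.0269
grip_force: 39.8
```

arm_command(
  moves=[-1,0,0,39,0,0,0,-1,0,0,40,0,0,0,-1,0,0,38,0,0,0,-1,0,0,0,0,0,0,-1,0,0,0,0,0,0,-0.1,0,0,0,0,0,0,-0.1,0,0,0,0,0,0],
)

```text
clock: 17.55
tcp_pos: [0.6292, -0.0611, 0.0135]
orientation: [0.0, -0.021, 1.0, -0.0]
wrist_force: [1.2, 0.6, 0.5]
finger_gap: 0.0384
grip_force: 0.0
```

arm_command(
  moves=[-0.1,0,0,-39,0,0,0,-0.1,0,0,-40,0,0,0,-0.1,0,0,-39,0,0,0,0.25,20,-39,0,0,0,0,0.25,21,-39,0,0,0,0,0.25,20,-39,0,0,0,-0.01,0.25,21,-39,0,0,0,0,0.25,0,0,0,0,0,0],
)

```text
clock: 18.55
tcp_pos: [0.5532, -0.2231, 0.1317]
orientation: [0.0, -0.024, 1.0, -0.0]
wrist_force: [0.3, -0.0, -0.2]
finger_gap: 0.0533
grip_force: 0.0
```

```bash
python3 - <<'E'
from h import *
im,d,P=cam("side"); mailers(im,P)
P=Plan(); print(P.p)
E
```

```text
[ 0.79  -0.038] 109x6 a=-1.42 yel=0.08 blu=0.00 z=0.025 89
[ 0.441 -0.011] 85x48 a=-1.54 yel=0.00 blu=0.00 z=0.026 281
[ 0.654 -0.067] 47x25 a=0.77 yel=1.00 blu=0.00 z=0.025 83
[ 0.556 -0.221] 82x32 a=0.05 yel=0.56 blu=0.00 z=0.021 281
[ 0.565 -0.36 ] 82x32 a=0.00 yel=0.00 blu=0.24 z=0.021 332
[ 0.457 -0.357] 81x32 a=-0.18 yel=0.57 blu=0.00 z=0.021 350
[ 0.55376233 -0.22169269  0.1316376 ]
```

arm_command(
  moves=[0.25,0,0,41,0,0,0,0.25,0,0,41,0,0,0,0.25,0,0,40,0,0,0,0.25,0,0,0,0,0,0,-1,0,0,0,0,0,0,-1,0,0,0,0,0,0,-1,0,0,0,0,0,0,-1,0,0,0,0,0,0],
)

```text
clock: 19.6
tcp_pos: [0.5559, -0.2211, 0.0115]
orientation: [0.002, -0.026, 1.0, -0.001]
wrist_force: [1.0, 1.4, 5.4]
finger_gap: 0.0267
grip_force: 40.3
```

arm_command(
  moves=[-1,0,0,-41,0,0,0,-1,0,0,-41,0,0,0,-1,0,0,-40,0,0,0,-1,4,42,0,0,0,0,-1,4,42,0,0,0,0,-1,5,42,0,0,0,0,-1,4,42,0,0,0.01,0,-1,4,42,0,0,0,0],
)

```text
clock: 20.6
tcp_pos: [0.5222, -0.0107, 0.1321]
orientation: [-0.004, -0.026, 1.0, -0.0]
wrist_force: [1.1, -0.7, -0.3]
finger_gap: 0.0269
grip_force: 39.6
```

```bash
python3 - <<'E'
from h import *
P=Plan(); print(P.p,q2R(get_state()["orientation"]))
E
```

```text
[ 0.52224453 -0.01074132  0.13206341] [[-9.98620966e-01 -5.17696013e-02 -8.72208611e-03]
 [-5.17655789e-02  9.98659028e-01 -6.86456129e-04]
 [ 8.74592759e-03 -2.34005646e-04 -9.99961726e-01]]
```

arm_command(
  moves=[-1,0,0,0,0,-0.01,0,-1,0,0,39,0,0,0,-1,0,0,39,0,0,0,-1,0,0,37,0,0,0,-1,0,0,0,0,0,0,-1,0,0,0,0,0,0,-0.1,0,0,0,0,0,0,-0.1,0,0,0,0,0,0],
)

```text
clock: 21.6
tcp_pos: [0.5229, -0.0121, 0.0171]
orientation: [0.001, -0.026, 1.0, -0.0]
wrist_force: [-0.0, 1.2, -0.7]
finger_gap: 0.0385
grip_force: 0.0
```

arm_command(
  moves=[-0.1,0,0,-38,0,0,0,-0.1,0,0,-39,0,0,0,-0.1,0,0,-38,0,0,0,-0.1,0,0,0,0,0,0,-0.1,0,0,0,0,0,0],
)

```text
clock: 22.22
tcp_pos: [0.5221, -0.0118, 0.1312]
orientation: [0.0, -0.026, 1.0, 0.0]
wrist_force: [-0.5, -0.6, -1.3]
finger_gap: 0.0384
grip_force: 0.0
```

```bash
python3 - <<'E'
from h import *
P=Plan(); print(P.p); pick(P,[.5635,-.36],0,z=.009); place(P,slot(-.052,-.058),z=.015); P.show()
E
```

```text
[ 0.52207679 -0.01177469  0.13120566]
end [ 0.5248 -0.0654  0.1302] 33
[0.25,-3,-50,0,0,0,0.01,0.25,-4,-50,0,0,0,0,0.25,-4,-50,1,0,0,0.01,0.25,-4,-50,0,0,0,0.01,0.25,-5,-50,0,0,0,0.01,0.25,-5,-49,0,0,0,0,0.25,-6,-50,0,0,0,0.01,0.25,0,0,40,0,0,0]
[0.25,0,0,41,0,0,0,0.25,0,0,40,0,0,0,0.25,0,0,0,0,0,0,-1,0,0,0,0,0,0,-1,0,0,0,0,0,0,-1,0,0,0,0,0,0,-1,0,0,0,0,0,0,-1,0,0,-40,0,0,0]
[-1,0,0,-41,0,0,0,-1,0,0,-40,0,0,0,-1,6,49,0,0,0,-0.01,-1,6,49,0,0,0,0,-1,6,49,0,0,0,-0.01,-1,6,50,0,0,0,-0.01,-1,5,49,0,0,0,-0.01,-1,4,49,0,0,0,0]
[-1,0,0,38,0,0,0,-1,0,0,39,0,0,0,-1,0,0,38,0,0,0,-1,0,0,0,0,0,0,-0.1,0,0,0,0,0,0,-0.1,0,0,0,0,0,0,-0.1,0,0,-38,0,0,0,-0.1,0,0,-39,0,0,0]
[-0.1,0,0,-38,0,0,0]
```

arm_command(
  moves=[0.25,-3,-50,0,0,0,0.01,0.25,-4,-50,0,0,0,0,0.25,-4,-50,1,0,0,0.01,0.25,-4,-50,0,0,0,0.01,0.25,-5,-50,0,0,0,0.01,0.25,-5,-49,0,0,0,0,0.25,-6,-50,0,0,0,0.01,0.25,0,0,0,0,0,0],
)

```text
clock: 23.22
tcp_pos: [0.563, -0.3631, 0.1275]
orientation: [-0.001, 0.001, 1.0, 0.001]
wrist_force: [-0.9, 0.3, 0.2]
finger_gap: 0.0533
grip_force: 0.0
```

arm_command(
  moves=[0.25,0,0,40,0,0,0,0.25,0,0,41,0,0,0,0.25,0,0,40,0,0,0,0.25,0,0,0,0,0,0,-1,0,0,0,0,0,0,-1,0,0,0,0,0,0,-1,0,0,0,0,0,0,-1,0,0,0,0,0,0],
)

```text
clock: 24.22
tcp_pos: [0.5651, -0.3605, 0.0113]
orientation: [0.001, -0.001, 1.0, -0.001]
wrist_force: [0.2, 0.8, 5.7]
finger_gap: 0.0266
grip_force: 41.6
```

arm_command(
  moves=[-1,0,0,-40,0,0,0,-1,0,0,-41,0,0,0,-1,0,0,-40,0,0,0,-1,0,0,0,0,0,0],
)

```text
clock: 24.72
tcp_pos: [0.566, -0.3615, 0.135]
orientation: [0.003, -0.001, 1.0, -0.003]
wrist_force: [0.2, -0.8, -1.1]
finger_gap: 0.0265
grip_force: 40.9
```

arm_command(
  moves=[-1,6,49,0,0,0,-0.01,-1,6,49,0,0,0,0,-1,6,49,0,0,0,-0.01,-1,6,50,0,0,0,-0.01,-1,5,49,0,0,0,-0.01,-1,4,49,0,0,0,0,-1,0,0,0,0,0,0],
)

```text
clock: 25.6
tcp_pos: [0.5231, -0.0622, 0.1293]
orientation: [-0.001, -0.023, 1.0, 0.001]
wrist_force: [0.2, -0.1, -1.0]
finger_gap: 0.0271
grip_force: 40.9
```

arm_command(
  moves=[-1,0,0,38,0,0,0,-1,0,0,39,0,0,0,-1,0,0,37,0,0,0,-1,0,0,0,0,0,0,-1,0,0,0,0,0,0,-0.1,0,0,0,0,0,0,-0.1,0,0,0,0,0,0,-0.1,0,0,-40,0,0,0],
)

```text
clock: 26.6
tcp_pos: [0.5225, -0.0649, 0.0544]
orientation: [-0.003, -0.021, 1.0, 0.001]
wrist_force: [0.6, -0.3, 0.2]
finger_gap: 0.0382
grip_force: 0.0
```

```bash
python3 - <<'E'
from h import *
P=Plan(); P.to([*P.p[:2],.24],P.R,-.1,50); P.to([.5,.12,.28],P.R,1,50);P.hold(2,1);P.show()
E
```

```text
end [0.4999 0.1199 0.2799] 10
[-0.1,0,0,-46,0,0,0,-0.1,1,0,-47,0,0,0,-0.1,0,0,-46,0,0,0,-0.1,0,0,-47,0,0,0,1,4,47,-10,0,0,0,1,3,46,-10,0,0,0,1,4,47,-9,0,0,0,1,4,46,-10,0,0,0]
[1,0,0,0,0,0,0,1,0,0,0,0,0,0]
```

arm_command(
  moves=[-0.1,0,0,-46,0,0,0,-0.1,1,0,-47,0,0,0,-0.1,0,0,-46,0,0,0,-0.1,0,0,-47,0,0,0,1,4,47,-10,0,0,0,1,3,46,-10,0,0,0,1,4,47,-9,0,0,0,1,4,46,-10,0,0,0],
)

```text
clock: 27.6
tcp_pos: [0.5008, 0.1211, 0.2821]
orientation: [0.001, -0.021, 1.0, 0.0]
wrist_force: [0.6, 0.9, 0.2]
finger_gap: 0.0855
grip_force: 0.0
```

arm_command(
  moves=[1,0,0,0,0,0,0,1,0,0,0,0,0,0],
)

```text
clock: 27.85
tcp_pos: [0.5011, 0.1196, 0.2815]
orientation: [0.0, -0.021, 1.0, -0.0]
wrist_force: [0.5, -0.5, -0.5]
finger_gap: 0.0854
grip_force: 0.0
```

```bash
python3 - <<'E'
from h import *
im,d,P=cam("top"); mailers(im,P); cv2.imwrite("pics/top1.png",cv2.resize(im[150:330,150:480],None,fx=2,fy=2))
P=Plan(); P.to([.612,.300,.26],down(1.23),1,50);P.hold(3,1);P.show()
E
```

```text
[ 0.787 -0.037] 108x2 a=-1.41 yel=0.00 blu=0.00 z=0.026 61
[ 0.621 -0.007] 79x26 a=0.01 yel=0.00 blu=0.23 z=0.026 286
[ 0.624 -0.061] 80x28 a=0.02 yel=0.43 blu=0.00 z=0.026 299
[0.617 0.049] 79x25 a=0.01 yel=0.00 blu=0.21 z=0.027 286
[ 0.521 -0.012] 80x28 a=0.06 yel=0.43 blu=0.00 z=0.026 291
[ 0.522 -0.065] 81x28 a=0.03 yel=0.00 blu=0.22 z=0.026 299
[ 0.454 -0.357] 82x29 a=-0.15 yel=0.40 blu=0.00 z=0.021 301
[ 0.438 -0.011] 80x47 a=-1.56 yel=0.00 blu=0.00 z=0.026 395
end [0.6116 0.3    0.2601] 8
[1,-24,35,4,0,0,0.08,1,-20,37,4,0,0,0.07,1,-19,39,5,0,0,0.08,1,-15,39,4,0,0,0.08,1,-11,41,4,0,0,0.07,1,0,0,0,0,0,0,1,0,0,0,0,0,0,1,0,0,0,0,0,0]
```

View pics/top1.png

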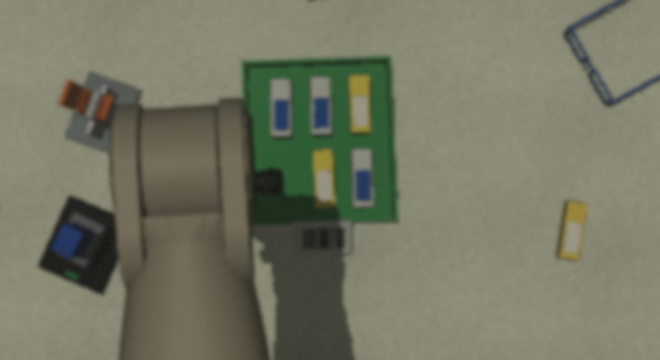

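The crop shows all three whites (at 281, 320 and 362 px across) and two controls lying flat in the tray. The third control is outside at (572,230). Next is the clip.

arm_command(
  moves=[1,-24,35,4,0,0,0.08,1,-20,37,4,0,0,0.07,1,-19,39,5,0,0,0.08,1,-15,39,4,0,0,0.08,1,-11,41,4,0,0,0.07,1,0,0,0,0,0,0,1,0,0,0,0,0,0,1,0,0,0,0,0,0],
)

```text
clock: 28.9
tcp_pos: [0.6116, 0.2992, 0.261]
orientation: [0.0, 0.169, 0.986, 0.0]
wrist_force: [0.4, -0.4, 0.2]
finger_gap: 0.0852
grip_force: 0.0
```

```bash
python3 - <<'E'
from h import *
im,d,P=cam("wrist"); cv2.imwrite("pics/w2.png",im); np.savez("w2.npz",im=im,P=P)
hsv=cv2.cvtColor(im,cv2.COLOR_BGR2HSV); o=((hsv[...,0]<14)|(hsv[...,0]>172))&(hsv[...,1]>120)
print(Plan().p)
z=P[...,2]
for lo,hi in((.146,.16),(.12,.146),(.08,.12)):
    m=o&(z>lo)&(z<hi); print(lo,m.sum()); 
    if m.sum()>5: print(rect(P[m][:,:2]),np.nanmedian(P[m],0))
m=o&(z>.08);n,L,st,c=cv2.connectedComponentsWithStats((o&(z>.145)).astype(np.uint8))
for i in range(1,n):
    if st[i,4]>30: k=L==i; print(st[i],rect(P[k][:,:2]),np.nanmax(P[k][:,2]))
m=(z>.055)&(z<.07)&~o; print("plate",m.sum(),rect(P[m][:,:2]))
m=(z>.008)&(z<.016)&(P[...,1]>.22)&(P[...,0]>.52); print("base",m.sum(),rect(P[m][:,:2]))
E
```

```text
[0.61152102 0.29934674 0.2611936 ]
0.146 746
(array([0.61286688, 0.29964926]), 61.770668029785156, 33.557273864746094, np.float64(1.2360444346229889)) [0.61144695 0.32123718 0.15200178]
0.12 760
(array([0.61199286, 0.29969702]), 57.63835144042969, 31.70785140991211, np.float64(1.2389362280926512)) [0.6087042  0.31680011 0.13341091]
0.08 1071
(array([0.61290961, 0.29961801]), 47.936859130859375, 33.35435104370117, np.float64(1.2347938141750872)) [0.61051122 0.29505634 0.10660522]
[241 185  11  46 342] (array([0.60359729, 0.27356836]), 32.3021354675293, 6.712380886077881, np.float64(-0.35373583652837404)) 0.15430894160109948
[317 185  11  46 437] (array([0.62198975, 0.3257587 ]), 33.56974792480469, 6.719151973724365, np.float64(-0.32031289853177114)) 0.15439231250899227
plate 1572 (array([0.5484173 , 0.28613095]), 397.7132873535156, 181.4332733154297, np.float64(-1.197285187592139))
base 3308 (array([0.61021619, 0.30042947]), 99.97752380371094, 80.16806030273438, np.float64(-0.3325206958106399))
```

View pics/w2.png

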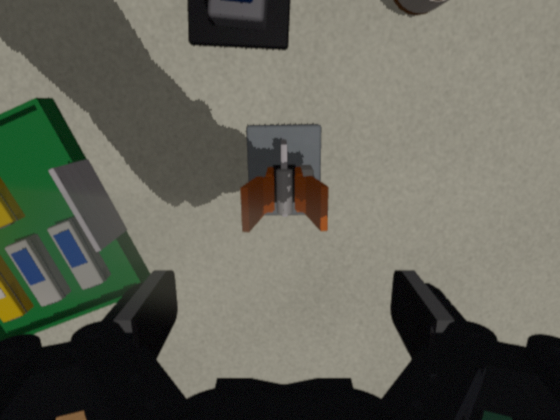

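```bash
python3 - <<'E'
from h import *
D=np.load("w2.npz");P=D["P"];m=(abs(P[...,0]-.57)<.08)&(abs(P[...,1]-.1)<.02)&(P[...,2]>.060)&(P[...,2]<.075)
print(m.sum(),rect(P[m][:,:2]),np.nanmedian(P[m],0))
P=Plan(); P.to([.6128,.2996,.20],down(1.236),1,45).to([.6128,.2996,.109],P.R,1,25).hold(2,1).show()
E
```

```text
832 (array([0.57028308, 0.09923487]), 89.7757339477539, 7.822257041931152, np.float64(0.047049039164696715)) [0.56806478 0.10029584 0.0650693 ]
end [0.6129 0.3    0.1092] 8
[1,-1,0,31,0,0,0,1,0,1,30,0,0,0,1,0,0,23,0,0,0,1,0,0,23,0,0,0,1,0,0,22,0,0,0,1,0,0,23,0,0,0,1,0,0,0,0,0,0,1,0,0,0,0,0,0]
```

arm_command(
  moves=[1,-1,0,31,0,0,0,1,0,1,30,0,0,0,1,0,0,23,0,0,0,1,0,0,23,0,0,0,1,0,0,22,0,0,0,1,0,0,23,0,0,0,1,0,0,0,0,0,0,1,0,0,0,0,0,0],
)

```text
clock: 29.95
tcp_pos: [0.6133, 0.3011, 0.1099]
orientation: [0.001, 0.168, 0.986, 0.0]
wrist_force: [0.7, -0.2, 0.3]
finger_gap: 0.0857
grip_force: 0.0
```

arm_command(
  moves=[0.4,0,0,0,0,0,0,0.2,0,0,0,0,0,0,0.1,0,0,0,0,0,0,0,0,0,0,0,0,0,-0.09,0,0,0,0,0,0,-0.09,0,0,0,0,0,0,-0.09,0,0,0,0,0,0,-0.09,0,0,0,0,0,0],
)

```text
clock: 30.95
tcp_pos: [0.6128, 0.3014, 0.1083]
orientation: [0.0, 0.168, 0.986, 0.0]
wrist_force: [0.5, -0.2, -1.5]
finger_gap: 0.0389
grip_force: 8.2
```

```bash
python3 - <<'E'
from h import *
s=get_state();print(s["tcp_pos"],s["finger_gap"],s["grip_force"],s["wrist_force"])
im,d,P=cam("wrist"); cv2.imwrite("pics/w3.png",im)
E
```

```text
[0.61284008 0.30136686 0.10832299] 0.03885428064056299 8.195939362049103 [ 0.53560868 -0.15129587 -1.52225095]
```

View pics/w3.png

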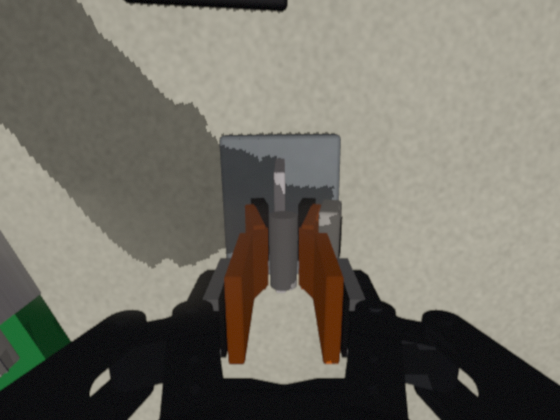

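```bash
python3 - <<'E'
from h import *
P=Plan(); a=P.p.copy(); P.to([*a[:2],.17],P.R,-.09,20).to([*a[:2],.23],P.R,-.09,30).to([.57,.099,.20],down(1.617),-.09,30,.08).hold(3,-.09).show()
E
```

```text
end [0.57   0.0995 0.2003] 16
[-0.09,0,0,-15,0,0,0,-0.09,0,0,-16,0,0,0,-0.09,0,0,-15,0,0,0,-0.09,0,0,-16,0,0,0,-0.09,0,0,-30,0,0,0,-0.09,0,0,-30,0,0,0,-0.09,-4,-29,4,0,0,-0.05,-0.09,-2,-30,5,0,0,-0.06]
[-0.09,-1,-29,4,0,0,-0.05,-0.09,1,-30,4,0,0,-0.06,-0.09,3,-29,5,0,0,-0.05,-0.09,4,-29,4,0,0,-0.06,-0.09,6,-29,4,0,0,-0.05,-0.09,0,0,0,0,0,0,-0.09,0,0,0,0,0,0,-0.09,0,0,0,0,0,0]
```

arm_command(
  moves=[-0.09,0,0,-15,0,0,0,-0.09,0,0,-16,0,0,0,-0.09,0,0,-15,0,0,0,-0.09,0,0,-16,0,0,0,-0.09,0,0,-30,0,0,0,-0.09,0,0,-30,0,0,0,-0.09,-4,-29,4,0,0,-0.05,-0.09,-2,-30,5,0,0,-0.06],
)

```text
clock: 32.0
tcp_pos: [0.6008, 0.2432, 0.2229]
orientation: [0.001, 0.112, 0.994, 0.0]
wrist_force: [0.3, 0.4, -0.7]
finger_gap: 0.039
grip_force: 7.2
```

arm_command(
  moves=[-0.09,-1,-29,4,0,0,-0.05,-0.09,1,-30,4,0,0,-0.06,-0.09,3,-29,5,0,0,-0.05,-0.09,4,-29,4,0,0,-0.06,-0.09,6,-29,4,0,0,-0.05,-0.09,0,0,0,0,0,0,-0.09,0,0,0,0,0,0,-0.09,0,0,0,0,0,0],
)

```text
clock: 33.0
tcp_pos: [0.5703, 0.1003, 0.2008]
orientation: [0.0, -0.022, 1.0, 0.0]
wrist_force: [-0.1, 0.7, -0.7]
finger_gap: 0.0391
grip_force: 7.2
```

```bash
python3 - <<'E'
from h import *
s=get_state();print(s["tcp_pos"],s["finger_gap"],s["grip_force"],s["wrist_force"])
im,d,P=cam("wrist"); cv2.imwrite("pics/w4.png",im)
m=(abs(P[...,0]-.57)<.08)&(abs(P[...,1]-.1)<.02)&(P[...,2]>.060)&(P[...,2]<.072)
print(m.sum(),rect(P[m][:,:2]),np.nanmedian(P[m],0))
hsv=cv2.cvtColor(im,cv2.COLOR_BGR2HSV); o=((hsv[...,0]<14)|(hsv[...,0]>172))&(hsv[...,1]>120)
Q=P[o&(P[...,2]>.14)];print(np.percentile(Q[:,2],[1,50,99]),rect(Q[Q[:,2]>np.percentile(Q[:,2],80)][:,:2]))
im,d,P=cam("side");cv2.imwrite("pics/s4.png",cv2.resize(im[90:330,140:420],None,fx=2.5,fy=2.5))
P=Plan();P.to([.57,.099,.100],P.R,-.09,15).hold(3,-.09).show()
E
```

```text
[0.57030779 0.10027896 0.20077108] 0.03914769524041668 7.236144170165062 [-0.13504262  0.69914893 -0.67531747]
511 (array([0.55307312, 0.09824094]), 54.929649353027344, 5.600101470947266, np.float64(0.04265674999666702)) [0.55346409 0.09800215 0.06560301]
[0.15454825 0.22418947 0.23829198] (array([0.57033984, 0.08929476]), 61.713199615478516, 33.718772888183594, np.float64(-1.5262415210833842))
end [0.5703 0.0993 0.1005] 10
[-0.09,0,0,14,0,0,0,-0.09,0,0,15,0,0,0,-0.09,0,-1,14,0,0,0,-0.09,0,0,14,0,0,0,-0.09,0,0,15,0,0,0,-0.09,0,0,14,0,0,0,-0.09,0,0,14,0,0,0,-0.09,0,0,0,0,0,0]
[-0.09,0,0,0,0,0,0,-0.09,0,0,0,0,0,0]
```

View pics/w4.png

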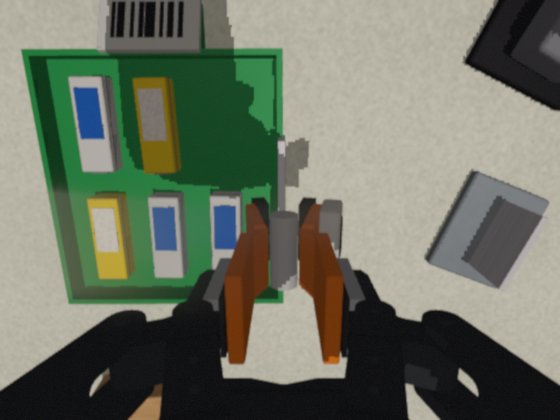

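View pics/s4.png

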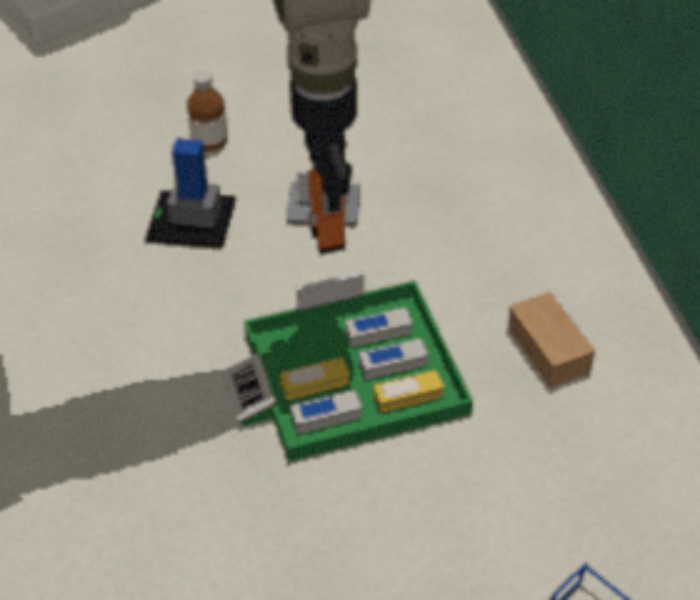

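arm_command(
  moves=[-0.09,0,0,14,0,0,0,-0.09,0,0,15,0,0,0,-0.09,0,-1,14,0,0,0,-0.09,0,0,14,0,0,0,-0.09,0,0,15,0,0,0,-0.09,0,0,14,0,0,0,-0.09,0,0,14,0,0,0,-0.09,0,0,0,0,0,0],
)

```text
clock: 34.1
tcp_pos: [0.5696, 0.0984, 0.0994]
orientation: [-0.001, -0.021, 1.0, 0.0]
wrist_force: [0.3, 0.2, -0.5]
finger_gap: 0.0387
grip_force: 7.2
```

arm_command(
  moves=[-0.09,0,0,0,0,0,0,-0.09,0,0,0,0,0,0],
)

```text
clock: 34.35
tcp_pos: [0.5703, 0.0985, 0.1007]
orientation: [0.0, -0.021, 1.0, 0.0]
wrist_force: [0.1, -0.6, -0.9]
finger_gap: 0.039
grip_force: 7.2
```

```bash
python3 - <<'E'
from h import *
s=get_state();print(s["tcp_pos"],s["finger_gap"],s["grip_force"],s["wrist_force"])
im,d,P=cam("wrist"); cv2.imwrite("pics/w5.png",im)
E
```

```text
[0.57026736 0.09848572 0.10074792] 0.038973474356604976 7.222161814570427 [ 0.13648421 -0.57287126 -0.88674117]
```

View pics/w5.png

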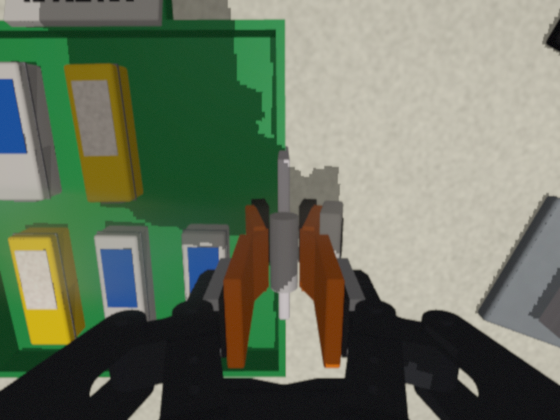

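The plate (column 284) runs between the open jaws and nothing is touching, so I'll release.

arm_command(
  moves=[0,0,0,0,0,0,0,0.1,0,0,0,0,0,0,0.2,0,0,0,0,0,0,0.3,0,0,0,0,0,0,0.5,0,0,0,0,0,0,1,0,0,0,0,0,0,1,0,0,0,0,0,0,1,0,0,0,0,0,0],
)

```text
clock: 35.4
tcp_pos: [0.5701, 0.0985, 0.1004]
orientation: [0.0, -0.021, 1.0, 0.0]
wrist_force: [1.3, 0.4, 0.4]
finger_gap: 0.0854
grip_force: 0.0
```

arm_command(
  moves=[1,0,0,0,0,0,0,1,0,0,-25,0,0,0,1,0,0,-30,0,0,0,1,0,0,-40,0,0,0,1,0,0,-40,0,0,0,1,0,0,0,0,0,0,1,0,0,0,0,0,0],
)

```text
clock: 36.28
tcp_pos: [0.5699, 0.0985, 0.2349]
orientation: [-0.0, -0.021, 1.0, 0.0]
wrist_force: [-0.1, -0.0, -0.9]
finger_gap: 0.0852
grip_force: 0.0
```

```bash
python3 - <<'E'
from h import *
im,d,P=cam("wrist"); cv2.imwrite("pics/w6.png",im)
hsv=cv2.cvtColor(im,cv2.COLOR_BGR2HSV); o=((hsv[...,0]<14)|(hsv[...,0]>172))&(hsv[...,1]>120); z=P[...,2]
n,L,st,c=cv2.connectedComponentsWithStats((o&(z>.08)).astype(np.uint8))
for i in range(1,n):
    if st[i,4]>30: k=L==i; print(st[i],rect(P[k][:,:2]),np.nanpercentile(P[k][:,2],[2,50,98]))
m=o&(z>.08);print(rect(P[m][:,:2]),"hinge ~",np.nanpercentile(z[m],99)-.060)
D=down(1.236); im,d,P=cam("top"); mailers(im,P)
P=Plan();print(P.p)
P.to([.50,.22,.27],down(1.57),1,50).to([.4315,.319,.27],down(1.57-.42),1,50).hold(2,1).show()
E
```

```text
[ 237  174   36   64 1535] (array([0.57032587, 0.07859784]), 32.870784759521484, 21.72630500793457, np.float64(0.03781037521802211)) [0.09134624 0.12297625 0.14471918]
[ 295  174   36   64 1575] (array([0.56885944, 0.11898786]), 33.3178825378418, 21.896709442138672, np.float64(0.05059505896208316)) [0.09089859 0.12291267 0.14471296]
(array([0.56927454, 0.10460529]), 73.85470581054688, 33.219139099121094, np.float64(-1.5360980779342546)) hinge ~ 0.08514063018279033
[ 0.621 -0.007] 80x26 a=0.01 yel=0.00 blu=0.23 z=0.026 287
[ 0.624 -0.061] 79x29 a=0.01 yel=0.43 blu=0.00 z=0.026 295
[ 0.532 -0.11 ] 139x22 a=-0.09 yel=0.00 blu=0.00 z=0.027 68
[ 0.52  -0.012] 80x28 a=0.07 yel=0.42 blu=0.00 z=0.026 294
[ 0.522 -0.065] 81x28 a=0.02 yel=0.00 blu=0.22 z=0.026 297
[ 0.454 -0.357] 81x31 a=-0.18 yel=0.42 blu=0.00 z=0.021 313
[ 0.438 -0.005] 89x47 a=-1.55 yel=0.00 blu=0.00 z=0.027 410
[0.56921699 0.09843114 0.23389698]
end [0.4318 0.319  0.2702] 9
[1,21,41,-12,0,0,0.01,1,22,42,-12,0,0,0.02,1,23,41,-12,0,0,0.01,1,17,25,0,0,0,0.11,1,20,22,0,0,0,0.1,1,21,21,0,0,0,0.11,1,24,18,0,0,0,0.1,1,0,0,0,0,0,0]
[1,0,0,0,0,0,0]
```

View pics/w6.png

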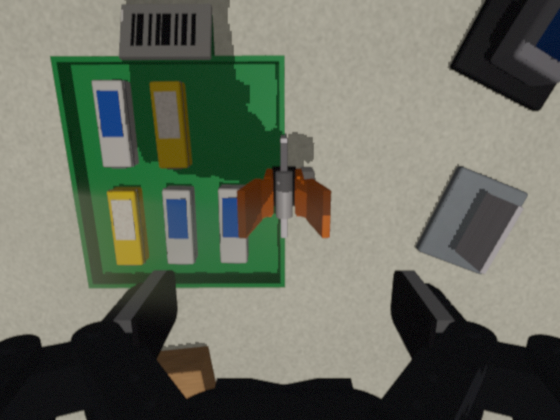

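The clip is upright on the plate with its hinge about 20 mm above the edge, and it has been let go. Next is the scanner.

arm_command(
  moves=[1,21,41,-12,0,0,0.01,1,22,42,-12,0,0,0.02,1,23,41,-12,0,0,0.01,1,17,25,0,0,0,0.11,1,20,22,0,0,0,0.1,1,21,21,0,0,0,0.11,1,24,18,0,0,0,0.1,1,0,0,0,0,0,0],
  newtons=60,
)

```text
clock: 37.38
tcp_pos: [0.4309, 0.3199, 0.2701]
orientation: [-0.001, 0.206, 0.979, -0.001]
wrist_force: [0.1, -0.2, -0.5]
finger_gap: 0.0852
grip_force: 0.0
```

arm_command(
  moves=[1,0,0,0,0,0,0,1,0,0,0,0,0,0],
)

```text
clock: 37.62
tcp_pos: [0.4329, 0.3182, 0.2709]
orientation: [-0.0, 0.208, 0.978, -0.0]
wrist_force: [1.2, -0.1, 0.8]
finger_gap: 0.0856
grip_force: 0.0
```

```bash
python3 - <<'E'
from h import *
im,d,P=cam("wrist"); cv2.imwrite("pics/w7.png",im); z=P[...,2]
near=np.hypot(P[...,0]-.43,P[...,1]-.315)<.12
for nm,lo,hi in(("grip",.125,.15),("head",.045,.06),("pad",.008,.017)):
    k=near&(z>lo)&(z<hi); print(nm,k.sum(),rect(P[k][:,:2]),np.nanmedian(P[k],0))
dark=near&(z>.005)&(z<.02)&(im.max(-1)<70); 
k=cv2.morphologyEx(dark.astype(np.uint8),cv2.MORPH_OPEN,np.ones((5,5)))>0; print("paddark",k.sum(),rect(P[k][:,:2]))
print(Plan().p)
im,d,P=cam("side"); z=P[...,2]; k=(abs(P[...,0]-.438)<.06)&(abs(P[...,1]+.01)<.06)&(z>.012)&(z<.05)&(im.min(-1)>100); Q=P[k]
A=np.c_[Q[:,:2],np.ones(len(Q))];w=np.linalg.lstsq(A,Q[:,2],rcond=None)[0];print("side label plane",w,np.median(Q,0))
im,d,P=cam("top"); z=P[...,2]; k=(abs(P[...,0]-.438)<.035)&(abs(P[...,1]+.01)<.045)&(z>.012)&(z<.05); Q=P[k]
print("label",rect(Q[:,:2]),np.median(Q,0))
print([(q["point"],q["confidence"]) for q in recognise("top","label")])
E
```

```text
grip 1834 (array([0.43296408, 0.32061365]), 38.36715316772461, 29.837568283081055, np.float64(-0.4310960056632682)) [0.43125712 0.32118301 0.13745732]
head 1271 (array([0.4325162 , 0.32073615]), 63.097869873046875, 49.9171142578125, np.float64(-0.4298874631605907)) [0.41629161 0.32882088 0.05228485]
pad 5430 (array([0.42510309, 0.31961655]), 110.21502685546875, 99.855224609375, np.float64(-0.386515621121724)) [0.40495219 0.32743116 0.01265879]
paddark 5052 (array([0.42397302, 0.31943219]), 107.40303802490234, 98.53849029541016, np.float64(-0.3862662160856374))
[0.43297676 0.31825658 0.27103807]
side label plane [ 0.18403905  0.03304046 -0.05398373] [ 0.44468019 -0.01697529  0.02778205]
label (array([ 0.43839441, -0.01036304]), 88.60527038574219, 47.14356231689453, np.float64(-1.5547113799669008)) [ 0.43967583 -0.00960431  0.02822829]
[([310.4, 268.2], 0.74)]
```

View pics/w7.png

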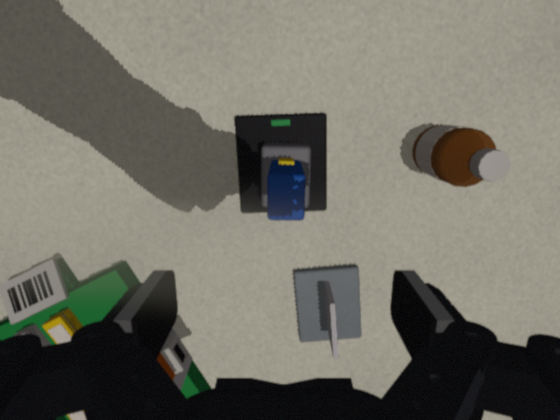

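```bash
cat >> h.py <<'E'
def scanpose(dist,below=.073,tilt=.4,lab=(.438,-.010,.027)):
    t=.045; n=np.array([-np.sin(tilt)*np.cos(t),-np.sin(tilt)*np.sin(t),np.cos(tilt)]); y=np.array([-np.sin(t),np.cos(t),0])
    return np.array(lab)+n*(dist+below), np.c_[np.cross(y,-n),y,-n], n
E
python3 - <<'E'
from h import *
P=Plan(); P.to([.4327,.3206,.17],down(1.571-.428),1,40).to([.4327,.3206,.086],P.R,1,28).hold(2,1).hold(5,-1).to([.4327,.3206,.20],P.R,-1,30).hold(2,-1).show()
E
```

```text
end [0.4328 0.3207 0.2003] 20
[1,0,1,34,0,0,0,1,1,0,34,0,0,0.01,1,0,1,33,0,0,0,1,0,0,21,0,0,0,1,0,0,21,0,0,0,1,0,0,21,0,0,0,1,0,0,21,0,0,0,1,0,0,0,0,0,0]
[1,0,0,0,0,0,0,-1,0,0,0,0,0,0,-1,0,0,0,0,0,0,-1,0,0,0,0,0,0,-1,0,0,0,0,0,0,-1,0,0,0,0,0,0,-1,0,0,-28,0,0,0,-1,0,0,-29,0,0,0]
[-1,0,0,-28,0,0,0,-1,0,0,-29,0,0,0,-1,0,0,0,0,0,0,-1,0,0,0,0,0,0]
```

arm_command(
  moves=[1,0,1,34,0,0,0,1,1,0,34,0,0,0.01,1,0,1,33,0,0,0,1,0,0,21,0,0,0,1,0,0,21,0,0,0,1,0,0,21,0,0,0,1,0,0,21,0,0,0,1,0,0,0,0,0,0],
)

```text
clock: 38.83
tcp_pos: [0.4313, 0.3203, 0.0849]
orientation: [-0.001, 0.212, 0.977, -0.001]
wrist_force: [0.4, -0.5, 0.5]
finger_gap: 0.0855
grip_force: 0.0
```

arm_command(
  moves=[1,0,0,0,0,0,0,-1,0,0,0,0,0,0,-1,0,0,0,0,0,0,-1,0,0,0,0,0,0,-1,0,0,0,0,0,0,-1,0,0,0,0,0,0,-1,0,0,0,0,0,0],
)

```text
clock: 39.7
tcp_pos: [0.4326, 0.3213, 0.0868]
orientation: [0.0, 0.212, 0.977, 0.0]
wrist_force: [-1.1, -0.5, 5.3]
finger_gap: 0.0295
grip_force: 59.5
```

arm_command(
  moves=[-1,0,0,-28,0,0,0,-1,0,0,-29,0,0,0,-1,0,0,-28,0,0,0,-1,0,0,-29,0,0,0,-1,0,0,0,0,0,0,-1,0,0,0,0,0,0],
)

```text
clock: 40.45
tcp_pos: [0.4318, 0.3209, 0.1989]
orientation: [-0.001, 0.212, 0.977, -0.001]
wrist_force: [0.9, -0.3, -2.2]
finger_gap: 0.0292
grip_force: 60.0
```

```bash
python3 - <<'E'
from h import *
P=Plan(); print(P.p); p,Q,n=scanpose(.10); print(p,n)
P.to([.40,.15,.26],down(1.571),-1,35,.09).to(p+.06*n,Q,-1,35,.08).to(p,Q,-1,25).show()
E
```

```text
[0.43176327 0.32088518 0.19886553]
[ 0.37069883 -0.0130306   0.18634355] [-0.38902412 -0.01751791  0.92106099]
end [ 0.3711 -0.0128  0.1861] 15
[-1,-7,-28,-10,0,0,-0.07,-1,-5,-29,-10,0,0,-0.07,-1,-3,-28,-10,0,0,-0.07,-1,-1,-29,-11,0,0,-0.08,-1,1,-29,-10,0,0,-0.07,-1,4,-29,-10,0,0,-0.07,-1,9,-27,3,0,-0.07,-0.01,-1,9,-28,3,0,-0.06,0]
[-1,9,-27,2,0,-0.07,-0.01,-1,10,-27,1,-0.01,-0.07,-0.01,-1,10,-27,0,0,-0.06,0,-1,10,-27,0,0,-0.07,-0.01,-1,0,0,20,0,0,0,-1,0,0,20,0,0,0,-1,0,0,20,0,0,0]
```

arm_command(
  moves=[-1,-7,-28,-10,0,0,-0.07,-1,-5,-29,-10,0,0,-0.07,-1,-3,-28,-10,0,0,-0.07,-1,-1,-29,-11,0,0,-0.08,-1,1,-29,-10,0,0,-0.07,-1,4,-29,-10,0,0,-0.07,-1,9,-27,3,0,-0.07,-0.01,-1,9,-28,3,0,-0.06,0],
)

```text
clock: 41.45
tcp_pos: [0.382, 0.0944, 0.2528]
orientation: [0.064, -0.006, 0.998, 0.0]
wrist_force: [0.3, 0.2, 0.0]
finger_gap: 0.0292
grip_force: 60.1
```

arm_command(
  moves=[-1,9,-27,2,0,-0.07,-0.01,-1,10,-27,1,-0.01,-0.07,-0.01,-1,10,-27,0,0,-0.06,0,-1,10,-27,0,0,-0.07,-0.01,-1,0,0,0,0,0,0,-1,0,0,0,0,0,0],
)

```text
clock: 42.2
tcp_pos: [0.348, -0.0134, 0.2415]
orientation: [0.198, -0.02, 0.98, 0.006]
wrist_force: [0.5, 1.0, -2.5]
finger_gap: 0.029
grip_force: 60.4
```

```bash
python3 - <<'E'
from h import *
s=get_state();P=Plan(); print(P.p,s["finger_gap"],s["joint_pos"]); p,Q,n=scanpose(.10); print(p+.06*n,"angle err",np.arccos(-P.R[:,2]@n))
P.to(p,Q,-1,25).hold(4,-1).show()
E
```

```text
[ 0.34798801 -0.01344297  0.24153744] 0.028986444303965873 [-0.43392258 -0.48528889 -0.72188876  0.97751268  0.18123214 -0.44295005]
[ 0.34735738 -0.01408167  0.24160721] angle err 0.0023861048279918873
end [ 0.3713 -0.0133  0.1862] 7
[-1,0,0,20,0,0,0,-1,0,0,20,0,0,0,-1,0,-1,20,0,0,0,-1,0,0,0,0,0,0,-1,0,0,0,0,0,0,-1,0,0,0,0,0,0,-1,0,0,0,0,0,0]
```

arm_command(
  moves=[-1,0,0,20,0,0,0,-1,0,0,20,0,0,0,-1,0,-1,20,0,0,0,-1,0,0,0,0,0,0,-1,0,0,0,0,0,0,-1,0,0,0,0,0,0,-1,0,0,0,0,0,0],
)

```text
clock: 43.08
tcp_pos: [0.3721, -0.0136, 0.1879]
orientation: [0.199, -0.021, 0.98, 0.005]
wrist_force: [0.2, -0.4, -2.1]
finger_gap: 0.0298
grip_force: 60.4
```

```bash
python3 - <<'E'
from h import *
s=get_state(); p,Q,n=scanpose(.10); t=q2R(s["orientation"]); print(s["tcp_pos"],p,"ang",np.arccos(min(1,-t[:,2]@n)))
im,d,P=cam("side"); cv2.imwrite("pics/s8.png",cv2.resize(im[130:330,140:380],None,fx=3,fy=3))
E
```

```text
[ 0.37214149 -0.01356605  0.18790076] [ 0.37069883 -0.0130306   0.18634355] ang 0.001375025175840576
```

View pics/s8.png

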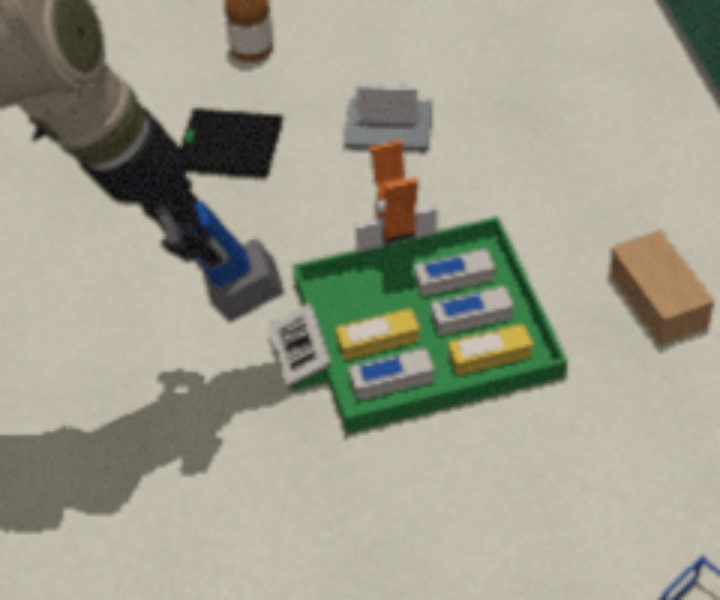

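arm_command(
  moves=[-1,0,0,0,0,0,0,-1,0,0,0,0,0,0,-1,0,0,0,0,0,0,-1,0,0,0,0,0,0,-1,0,0,0,0,0,0,-1,0,0,0,0,0,0,-1,0,0,0,0,0,0,-1,0,0,0,0,0,0],
)

```text
clock: 44.12
tcp_pos: [0.3718, -0.0135, 0.1872]
orientation: [0.199, -0.021, 0.98, 0.005]
wrist_force: [-0.5, 0.3, -1.8]
finger_gap: 0.0293
grip_force: 60.4
```

arm_command(
  moves=[-1,0,0,0,0,0,0,-1,0,0,0,0,0,0,-1,0,0,0,0,0,0,-1,0,0,0,0,0,0,-1,0,0,0,0,0,0,-1,0,0,0,0,0,0,-1,0,0,0,0,0,0,-1,0,0,0,0,0,0],
)

```text
clock: 45.12
tcp_pos: [0.3718, -0.0135, 0.1872]
orientation: [0.199, -0.021, 0.98, 0.005]
wrist_force: [0.1, -0.3, -1.5]
finger_gap: 0.0291
grip_force: 60.4
```

arm_command(
  moves=[-1,0,0,0,0,0,0,-1,0,0,0,0,0,0,-1,0,0,0,0,0,0,-1,0,0,0,0,0,0,-1,0,0,0,0,0,0,-1,0,0,0,0,0,0],
)

```text
clock: 45.88
tcp_pos: [0.3718, -0.0135, 0.1872]
orientation: [0.199, -0.021, 0.98, 0.005]
wrist_force: [-0.3, 0.8, -2.1]
finger_gap: 0.0292
grip_force: 60.4
```

The scanner (head at about (245,280)) points squarely at the label, and the hold lasted well over two seconds. I'll put it back on the pad now.

```bash
python3 - <<'E'
from h import *
P=Plan(); p,Q,n=scanpose(.16); D=down(1.571-.388); c=[.425,.3196]
P.to(p,P.R,-1,30).to([.40,.15,.26],down(1.571),-1,35,.08).to([*c,.20],D,-1,35,.09).hold(3,-1).show()
E
```

```text
end [0.4253 0.32   0.2002] 17
[-1,1,0,-30,0,0,0,-1,0,1,-30,0,0,0,-1,-10,27,1,0,0.07,0.01,-1,-10,27,1,0,0.06,0,-1,-10,27,-1,0.01,0.07,0.01,-1,-10,27,-1,0,0.07,0.01,-1,-10,27,-2,0,0.06,0,-1,-9,27,-2,0,0.07,0.01]
[-1,-4,28,10,0,0,0.06,-1,-3,29,10,0,0,0.07,-1,0,28,10,0,0,0.06,-1,1,29,10,0,0,0.07,-1,3,28,10,0,0,0.06,-1,5,29,10,0,0,0.07,-1,0,0,0,0,0,0,-1,0,0,0,0,0,0]
[-1,0,0,0,0,0,0]
```

arm_command(
  moves=[-1,1,0,-30,0,0,0,-1,0,1,-30,0,0,0,-1,-10,27,1,0,0.07,0.01,-1,-10,27,1,0,0.06,0,-1,-10,27,-1,0.01,0.07,0.01,-1,-10,27,-1,0,0.07,0.01,-1,-10,27,-2,0,0.06,0,-1,-9,27,-2,0,0.07,0.01],
)

```text
clock: 46.88
tcp_pos: [0.4008, 0.1511, 0.2604]
orientation: [-0.0, -0.001, 1.0, 0.0]
wrist_force: [0.3, 0.2, -1.8]
finger_gap: 0.0291
grip_force: 60.5
```

arm_command(
  moves=[-1,-4,28,10,0,0,0.06,-1,-3,29,10,0,0,0.07,-1,0,28,10,0,0,0.06,-1,1,29,10,0,0,0.07,-1,3,28,10,0,0,0.06,-1,5,29,10,0,0,0.07,-1,0,0,0,0,0,0,-1,0,0,0,0,0,0],
)

```text
clock: 47.88
tcp_pos: [0.4252, 0.3198, 0.2]
orientation: [-0.0, 0.192, 0.981, -0.0]
wrist_force: [-0.9, -0.4, -1.9]
finger_gap: 0.0294
grip_force: 60.6
```

```bash
python3 - <<'E'
from h import *
P=Plan(); print(P.p,P.R[:,2]); D=down(1.571-.388); c=[.425,.3196]
P.to([*c,.12],D,-1,28).to([*c,.089],D,-1,12).hold(3,-1).show()
E
```

```text
[0.42519373 0.31980822 0.19996509] [-3.51686768e-04 -3.56513311e-04 -9.99999875e-01]
end [0.4252 0.3198 0.089 ] 9
[-1,0,0,27,0,0,0,-1,0,0,26,0,0,0,-1,0,0,27,0,0,0,-1,0,0,10,0,0,0,-1,0,0,11,0,0,0,-1,0,0,10,0,0,0,-1,0,0,0,0,0,0,-1,0,0,0,0,0,0]
[-1,0,0,0,0,0,0]
```

arm_command(
  moves=[-1,0,0,27,0,0,0,-1,0,0,26,0,0,0,-1,0,0,27,0,0,0,-1,0,0,10,0,0,0,-1,0,0,11,0,0,0,-1,0,0,10,0,0,0,-1,0,0,0,0,0,0,-1,0,0,0,0,0,0],
)

```text
clock: 48.88
tcp_pos: [0.4256, 0.3202, 0.0896]
orientation: [0.0, 0.193, 0.981, 0.0]
wrist_force: [0.3, 0.6, -1.3]
finger_gap: 0.0292
grip_force: 60.6
```

arm_command(
  moves=[-1,0,0,0,0,0,0,-0.1,0,0,0,0,0,0,0.3,0,0,0,0,0,0,1,0,0,0,0,0,0,1,0,0,0,0,0,0,1,0,0,0,0,0,0],
)

```text
clock: 49.62
tcp_pos: [0.4253, 0.32, 0.0892]
orientation: [0.0, 0.193, 0.981, 0.0]
wrist_force: [0.2, 0.1, -0.2]
finger_gap: 0.0854
grip_force: 0.0
```

arm_command(
  moves=[1,0,0,-25,0,0,0,1,0,0,-30,0,0,0,1,0,0,-40,0,0,0,1,0,0,-40,0,0,0,1,0,0,-40,0,0,0,1,0,0,0,0,0,0,1,0,0,0,0,0,0],
)

```text
clock: 50.5
tcp_pos: [0.4251, 0.3199, 0.2637]
orientation: [-0.0, 0.193, 0.981, -0.0]
wrist_force: [0.7, 0.5, -0.3]
finger_gap: 0.0855
grip_force: 0.0
```

```bash
python3 - <<'E'
from h import *
im,d,P=cam("wrist"); z=P[...,2]
near=np.hypot(P[...,0]-.425,P[...,1]-.32)<.12
for nm,lo,hi in(("grip",.125,.15),("head",.045,.06),("pad",.008,.017)):
    k=near&(z>lo)&(z<hi); print(nm,k.sum(),rect(P[k][:,:2]),np.nanmedian(P[k],0))
im,d,P=cam("top"); mailers(im,P); z=P[...,2]
im2,d,P=cam("side"); mailers(im2,P); cv2.imwrite("pics/s9.png",cv2.resize(im2[100:370,170:440],None,fx=2.2,fy=2.2))
E
```

```text
grip 1912 (array([0.42607993, 0.32039996]), 37.83925247192383, 30.011905670166016, np.float64(-0.3918985354750468)) [0.42458185 0.32092107 0.13738622]
head 1317 (array([0.42614633, 0.32024139]), 64.01597595214844, 49.84180450439453, np.float64(-0.3936353159799415)) [0.40855826 0.3294429  0.05221261]
pad 5313 (array([0.42520425, 0.31964154]), 109.65866088867188, 100.19940185546875, np.float64(-0.38860780047409005)) [0.4075485  0.33055462 0.01264336]
[ 0.621 -0.007] 79x26 a=0.01 yel=0.00 blu=0.22 z=0.026 287
[ 0.624 -0.061] 79x28 a=0.02 yel=0.43 blu=0.00 z=0.026 297
[0.617 0.049] 79x25 a=0.01 yel=0.00 blu=0.22 z=0.027 289
[ 0.54 -0.11] 153x4 a=0.04 yel=0.00 blu=0.00 z=0.027 65
[ 0.52  -0.012] 79x28 a=0.07 yel=0.45 blu=0.00 z=0.027 292
[ 0.523 -0.065] 81x28 a=0.02 yel=0.00 blu=0.21 z=0.027 299
[ 0.454 -0.357] 82x29 a=-0.16 yel=0.43 blu=0.00 z=0.021 303
[ 0.438 -0.008] 83x47 a=-1.55 yel=0.00 blu=0.00 z=0.026 417
[0.622 0.047] 83x34 a=-0.03 yel=0.00 blu=0.21 z=0.026 229
[ 0.791 -0.039] 109x7 a=-1.40 yel=0.12 blu=0.00 z=0.024 88
[ 0.625 -0.008] 83x35 a=0.05 yel=0.00 blu=0.20 z=0.026 242
[ 0.44  -0.011] 84x44 a=-1.52 yel=0.00 blu=0.00 z=0.026 276
[ 0.523 -0.012] 81x33 a=0.05 yel=0.63 blu=0.00 z=0.026 251
[ 0.628 -0.063] 82x35 a=0.08 yel=0.63 blu=0.00 z=0.026 259
[ 0.525 -0.065] 82x32 a=0.05 yel=0.00 blu=0.21 z=0.025 261
[ 0.457 -0.357] 81x32 a=-0.19 yel=0.55 blu=0.00 z=0.022 344
```

View pics/s9.png

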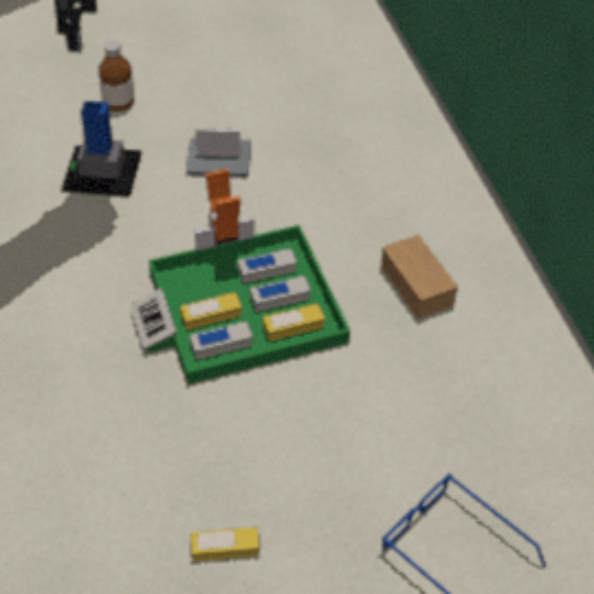

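The last view shows five mailers in the tray, the third control outside at (225,543), the clip on the plate at (222,205), and the scanner upright in the middle of its pad at (98,140). Handing in.

```bash
python3 -c "
from workcell import hand_in; print(hand_in())"
```

```text
the job is handed in; nothing more can be done
None
```

I've handed the job in, with no verdict returned: by the cameras, all three whites and two controls lie flat in the tray with the third outside, the clip grips the plate, the scan was held over 2 s, and the scanner stands within about 2 mm of its pad's middle.

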